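Chock the test roller under the dial indicator

TASK

The test roller lies against the two stop pins at the foot of the tilted slotted plate; bring it up the slope to its measuring place under the dial indicator and leave it resting there chocked by the stop bar, with the bar's key fully home in the upper slot. Keep hold until the bar really carries the roller: it must never run free or roll back on its own. Do not knock the indicator or shift the other things on the bench.

Things in the scene. Friction and masses are not known exactly. Their poses are not given: they have to be found in the camera images.
- plate_top: Steel top of a fixed tilting plate, 250 mm long, 170 mm wide, locked at 25 degrees. Origin: middle of its lower edge, on the top surface, 46 mm above the bench; x runs up the slope, y along the slots, z square out of the surface. Two T-slots cross it, mouth 18 mm wide, 12 mm deep, at x = 92 mm (lower) and 135 mm (upper). Two stop pins, 12 mm thick, 16 mm high, at x = 40 mm, y = +-52 mm.
- upper_slot (a point): Middle of the upper slot's mouth, level with the plate's top surface; axes as plate_top. Knobs on the plate's sides, below its surface, reach out to 113 mm from its middle line. Pushing the roller up the slope with the bar takes about 3 to 12 N, most where it climbs out of a slot.
- plunger_tip (a point): Tip of the fragile dial indicator's plunger, 188.5 mm up the plate and 66 mm above its surface, axes as plate_top: 6 mm above the top of the roller when that lies at its measuring place. Above it the round dial (56 mm across, 16 mm thick, facing down the slope, 98 to 154 mm above the plate) leaves room for a hand down the slope of it (x below 170 mm on the plate).
- dial_indicator: The dial indicator with its 14 mm post (236 mm up the plate, on its middle line, 156 mm high), fixed to the plate; same frame as plate_top.
- roller_center (a point): Centre of the test roller: hollow ground steel, 60 mm diameter, 120 mm long, with a journal 26 mm in diameter and 18 mm long at each end; 0.56 to 1.12 kg. y is its axis; x and z turn as it rolls. It starts across the plate, held only by the two stop pins (73 mm up, 30 mm above the plate), and by itself rolls down from anywhere else on the slope, even from over a slot.
- stop_bar_grip (a point): On the stop bar's dark upright grip (18 mm in x, 36 mm in y, 42 mm high; take it across the 36 mm), 20 mm below its top. The bar: steel, 0.4 kg, base 48 x 70 x 18 mm, stands upright on its key on the bench. z up the grip, y along key and base, x towards the flat front face that chocks the roller; x starts within 30 degrees of straight away from the robot. The base's top is 22 mm below this point.
- stop_bar_key (a point): Middle of the underside of the bar's key, the rib under the base (15 mm in x, 68 mm in y, 7 mm deep; 3 mm of play in a slot); 13 mm in front of (+x) and 47 mm below the grip point. Home in a slot, the base lies flat on the plate and this point is 7 mm below its surface. Loose on the slope, not in a slot, the bar slides away under the roller's weight.
- stop_bar_face (a point): Middle of the lower edge of the base's flat front face (a smooth white nylon facing that slides easily on the roller): 26 mm in front of the key's middle, 7 mm above the key's underside. The base (70 mm) passes between the two stop pins behind the roller (9 mm each side). With the key home in the upper slot the roller rests on it, its centre about 53 mm up the slope from the slot's middle.
- digital_micrometer: Bystander: digital micrometer, 205 mm long, grey frame, lying on the bench; origin at the middle of its underside.
- gel_pen: Bystander: clear pen, 154 mm long, lying on the bench; origin at the middle of its underside.
- v_block_1: Bystander: steel V-block 40 x 42 x 34 mm, V on top, lying on the bench; origin at the middle of its underside.
- v_block_2: Bystander: steel V-block 40 x 42 x 34 mm, V on top, lying on the bench; origin at the middle of its underside.
- try_square: Bystander: small engineer's square, 114 x 72 mm, lying on the bench; origin at the middle of its underside.

How it is judged:
By the outcome, as a careful person would: the job done as asked, in the order asked, and still so for the second after the job is handed in, with the robot touching nothing.
It also fails if it takes over 45 s, if anything falls off the work surface, if the arm or the gripper's body presses on something with over 40 N, if the wrist force passes 120 N, or if a joint passes its speed limit or range.

ROBOT

A 6-joint arm with a two-finger parallel gripper is mounted at the origin on a cart in front of the work surface, level with it; the furniture and walls round the work are solid. World frame = base frame: x ahead of the robot, y to its left, z up, the work surface at z = 0. Lengths are in m, angles in rad, forces in N, time in s.
With the tool pointing down it reaches from about 0.25 to 0.775 m from the base axis. Payload 4 kg.
Tool frame: the origin (TCP) lies at the centre of the arm's flange, where the gripper is bolted on; the fingertips stand ahead of it and the grasp point (between the pads) lies 180 mm ahead of it (robot.tcp_to_tips is the z of the fingertips in the tool frame, in m); z points along the fingers, y is the direction in which the jaws open and shut (so a half turn about z gives the same grasp; the last joint's range is limited). The gripper opens to 94 mm and grips with 3 to 60 N. Pads are 16 mm wide; open, the fingers measure 119 mm over their backs; the gripper's body (75 mm by 177 mm) begins 78 mm behind the grasp point.
Start: joints at [1.013, 0.087, 1.371, -0, 1.684, -0.103], TCP at [0.242, 0.494, 0.405] pointing down, gripper open.
Joint ranges: [-3.1, 3.1], [-0.76, 2.03], [0.27, 2.55], [-1.08, 4.22], [0.17, 2.65], [-2.57, 2.57]. Speed limits (rad/s): [2.79, 2.79, 3.14, 3.14, 3.14, 3.14].

INTERFACE

Orientations are given as [roll, pitch, yaw] about the fixed x, y, z axes, in that order (R = Rz(yaw) Ry(pitch) Rx(roll)).
In Python, from bench import robot gives the robot as it stands.
- The arm moves only by the tool move_arm, never from a script. Its argument "increments" is a list that holds one entry, the list of rows, each a list of 7 numbers: the opening, from 0 (shut) to 1 (fully open), then the shift along the tool's x, y, z as a fraction of full scale, then the turn, a rotation vector about the tool's x, y, z as a fraction of full scale. In form: [[[jaw, dx, dy, dz, rx, ry, rz], ...]]. A call has 1 to 8 rows; each row is the pose to reach, as a shift and turn from the pose commanded when the call began, along the tool's axes at that moment; what a row does not reach only later rows make up. Full scale, the value 1, is 0.1 m for a shift and pi/2 rad for a turn. A row lasts 1/12 s, in which the tool goes at most 41.7 mm and 7.16 degrees, less where a joint would pass 70% of its speed; a pose out of reach is approached as far as the arm can. A call with a number of a shift or a turn outside -1 to 1 is refused whole. A call with a gripper value outside its range is refused whole. The fingers move at their own pace and stop on an object; the grip force is fixed at half the most. Time passes only in rows, so rows that repeat a pose let the fingers close. It gives the time, the measured TCP pose, the force and the opening at its end, in the units of the state.
- robot.get_obs(): the state, without advancing time (a new reading comes with each control period).
- robot.snapshot(name): name is "side" or "top" or "wrist"; returns (picture, depth): 400x640x3 uint8, red, green, blue; 400x640 float32, m along the optical axis (not along the pixel's ray), 0 where there is no reading.
- robot.camera_params(name): a dict with "mtx" (3x3 intrinsics, pixels), "k1" (the pictures are not rectified: a ray, as slopes to the right and down, at radius r is drawn at 1 + k1 r^2 times it, then the intrinsics apply), "R" (3x3) and "t" (3): a world point X has camera coordinates R X + t. Camera axes: x right, y down, z forward; pixel columns grow to the right and rows downward; lengths in m; the calibration is good to about 2 mm. A picture is of the moment at which its call begins: read the wrist's pose just before it. camera_params takes no time and is no camera call; for the wrist camera it gives the pose at the moment of the call.
- robot.close_job(): hands the job in, once; it reports no verdict.
The state is a dict: "time": time; "joint_positions": joint angles; "qvel": joint speeds; "joint_torque": joint torques, N m; "tool_pos": TCP position; "ee_rot": TCP orientation; "wrist_force": force on the tool from outside, world axes, zero at the start; "wrist_torque": the same for the moment, N m; "width": finger opening in m.
Only numpy, scipy, OpenCV 4.12 (cv2) and the standard library are available. Lean on these libraries where they do the work, as an engineer would, in place of code of your own. Each camera call takes 0.05 s, during which the arm holds its last target.

## Working session

There is one attempt and no reset: what is moved stays moved. The work goes in short steps, Python scripts to look and compute and a tool call to move; the robot and the scene stay as the last step left them, time stands still between calls to the robot, and variables do not carry over. Pictures are saved under pics/ and viewed, and the job is handed in when it is done.

Besides the shell and the picture viewer there is one more tool, called after "Call:" in YAML: its name, and indented under it one key for each argument. move_arm: Moves the arm, as the interface text tells. Its arguments: {"type":"object","properties":{"increments":{"type":"array","items":{"type":"array","items":{"type":"array","items":{"type":"number","minimum":-1,"maximum":1}}}}},"required":["increments"]}

```bash
ls; mkdir -p pics; python3 - <<'E'
from bench import robot
import cv2,numpy as np
print(robot.get_obs()); print(robot.tcp_to_tips)
for n in ("side","top","wrist"):
    p=robot.camera_params(n); print(n,p)
    im,d=robot.snapshot(n); cv2.imwrite(f"pics/{n}0.png",im[:,:,::-1]); np.save(f"pics/{n}0d.npy",d); np.savez(f"pics/{n}0p.npz",**{k:np.array(v) for k,v in p.items()})
E
```

```text
pics
{'time': 0.0, 'joint_positions': array([ 1.01289368e+00,  8.79391145e-02,  1.37226808e+00, -3.51596020e-05,
        1.68361535e+00, -1.03095020e-01]), 'qvel': array([-0.00073185,  0.00125563,  0.00131303, -0.00090799,  0.00158092,
       -0.00088008]), 'joint_torque': array([ 1.28239490e-04, -3.40174592e+01, -3.02433372e+01,  7.17142364e-02,
        3.29215906e-02, -1.77108714e-04]), 'tool_pos': array([0.24155011, 0.4939818 , 0.40350538]), 'ee_rot': array([-3.13937100e+00, -1.94724431e-04,  2.68678089e+00]), 'wrist_force': array([-0.19313357,  0.89035176, -0.19393652]), 'wrist_torque': array([ 0.04869587,  0.09290406, -0.02317335]), 'width': 0.09368115396842584}
0.1992
side {'mtx': array([[427.4390024 ,   0.        , 324.51848057],
       [  0.        , 427.4390024 , 207.16379961],
       [  0.        ,   0.        ,   1.        ]]), 'k1': 0.009824239109717588, 'R': array([[-0.99392001, -0.10982604,  0.00782636],
       [-0.07950017,  0.66665986, -0.74111022],
       [ 0.07617568, -0.73722647, -0.67133777]]), 't': array([0.50015686, 0.23835919, 0.92189128])}
top {'mtx': array([[404.54360384,   0.        , 318.69068482],
       [  0.        , 404.54360384, 203.64525523],
       [  0.        ,   0.        ,   1.        ]]), 'k1': -0.008510682359808999, 'R': array([[ 0.02499929, -0.99926431,  0.02908401],
       [-0.99154904, -0.02849002, -0.12656549],
       [ 0.12730098, -0.02567417, -0.99153179]]), 't': array([-0.1671267 ,  0.54259835,  1.00354298])}
wrist {'mtx': array([[360.50671796,   0.        , 324.36493824],
       [  0.        , 360.50671796, 197.94441187],
       [  0.        ,   0.        ,   1.        ]]), 'k1': -0.05937641911228901, 'R': array([[ 0.43916298,  0.89840636, -0.00137107],
       [ 0.87272698, -0.426247  ,  0.23803593],
       [ 0.21326858, -0.10573314, -0.97125538]]), 't': array([-0.54931139, -0.02413448,  0.38915061])}
```

View pics/side0.png

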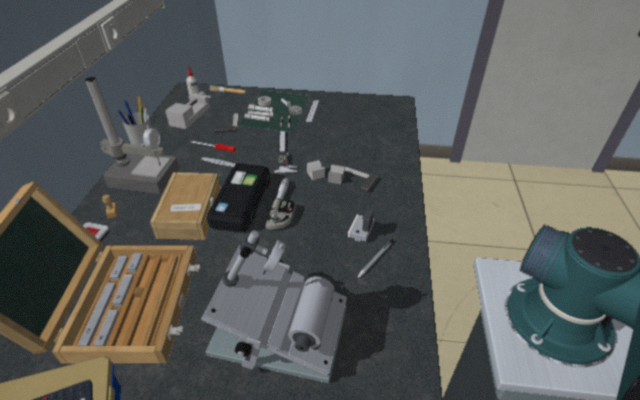

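View pics/top0.png

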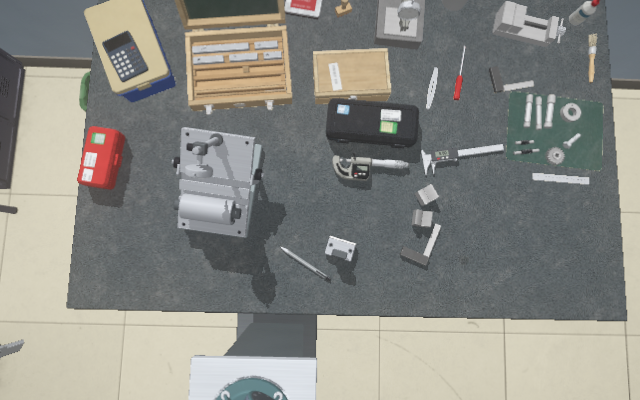

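View pics/wrist0.png

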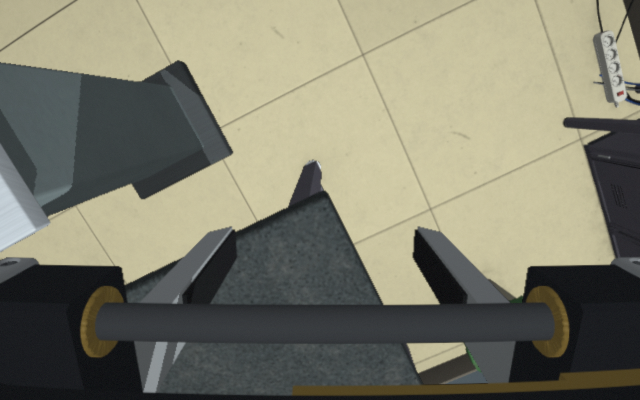

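```bash
cat > h.py <<'E'
import numpy as np,cv2
from scipy.spatial.transform import Rotation as Ro
def load(n,i=0):
    return cv2.imread(f"pics/{n}{i}.png"),np.load(f"pics/{n}{i}d.npy"),dict(np.load(f"pics/{n}{i}p.npz"))
def snap(n,i):
    from bench import robot
    p=robot.camera_params(n); im,d=robot.snapshot(n); cv2.imwrite(f"pics/{n}{i}.png",im[:,:,::-1]); np.save(f"pics/{n}{i}d.npy",d); np.savez(f"pics/{n}{i}p.npz",**{k:np.array(v) for k,v in p.items()})
    return im[:,:,::-1].copy(),d,p
def slopes(p,uv):
    uv=np.atleast_2d(np.asarray(uv,float)); K=p["mtx"]
    q=np.c_[(uv[:,0]-K[0,2])/K[0,0],(uv[:,1]-K[1,2])/K[1,1]]; s=q.copy()
    for _ in range(20): s=q/(1+p["k1"]*(s**2).sum(1,keepdims=True))
    return s
def ray(p,uv):
    s=slopes(p,uv); d=np.c_[s,np.ones(len(s))]@p["R"]; o=-p["R"].T@p["t"]
    return o,d
def onz(p,uv,z):
    o,d=ray(p,uv); return o+d*((z-o[2])/d[:,2:3])
def onplane(p,uv,pt,n):
    o,d=ray(p,uv); return o+d*(((pt-o)@n)/(d@n))[:,None]
def cloud(p,D):
    v,u=np.mgrid[0:D.shape[0],0:D.shape[1]]
    s=slopes(p,np.c_[u.ravel(),v.ravel()]); z=D.ravel()[:,None]
    X=(np.c_[s,np.ones(len(s))]*z-p["t"])@p["R"]; X[z[:,0]==0]=np.nan
    return X.reshape(*D.shape,3)
def proj(p,X):
    c=np.atleast_2d(X)@p["R"].T+p["t"]; s=c[:,:2]/c[:,2:]; s=s*(1+p["k1"]*(s**2).sum(1,keepdims=True))
    return s*[p["mtx"][0,0],p["mtx"][1,1]]+p["mtx"][:2,2]
def tri(p1,a,p2,b):
    o1,d1=ray(p1,a);o2,d2=ray(p2,b);d1=d1[0];d2=d2[0]
    t=np.linalg.lstsq(np.c_[d1,-d2],o2-o1,rcond=None)[0]
    A=o1+d1*t[0];B=o2+d2*t[1]; return (A+B)/2,np.linalg.norm(A-B)
def crop(im,x0,y0,x1,y1,s,name):
    cv2.imwrite(f"pics/{name}.png",cv2.resize(im[y0:y1,x0:x1],None,fx=s,fy=s,interpolation=cv2.INTER_CUBIC))
E
python3 - <<'E'
from h import *
t,td,tp=load("top"); s,sd,sp=load("side")
crop(t,160,110,380,290,3.6,"tc0"); crop(s,190,200,420,390,3.4,"sc0")
X=cloud(tp,td); Y=cloud(sp,sd)
for uv in [(205,145),(245,195),(208,207),(340,248),(300,250),(340,240)]: print("top",uv,X[uv[1],uv[0]].round(4))
for uv in [(230,300),(315,300),(357,225),(280,380)]: print("side",uv,Y[uv[1],uv[0]].round(4))
E
```

```text
top (205, 145) [0.63   0.086  0.2678]
top (245, 195) [0.5559 0.0285 0.0919]
top (208, 207) [0.5191 0.1051 0.1359]
top (340, 248) [ 0.4351 -0.2103  0.0264]
top (300, 250) [ 0.4277 -0.1075 -0.0008]
top (340, 240) [ 0.4556 -0.21    0.0255]
side (230, 300) [0.6636 0.1314 0.1398]
side (315, 300) [0.51   0.1085 0.1326]
side (357, 225) [ 0.4429 -0.2097  0.0239]
side (280, 380) [0.5659 0.2037 0.0006]
```

View pics/tc0.png

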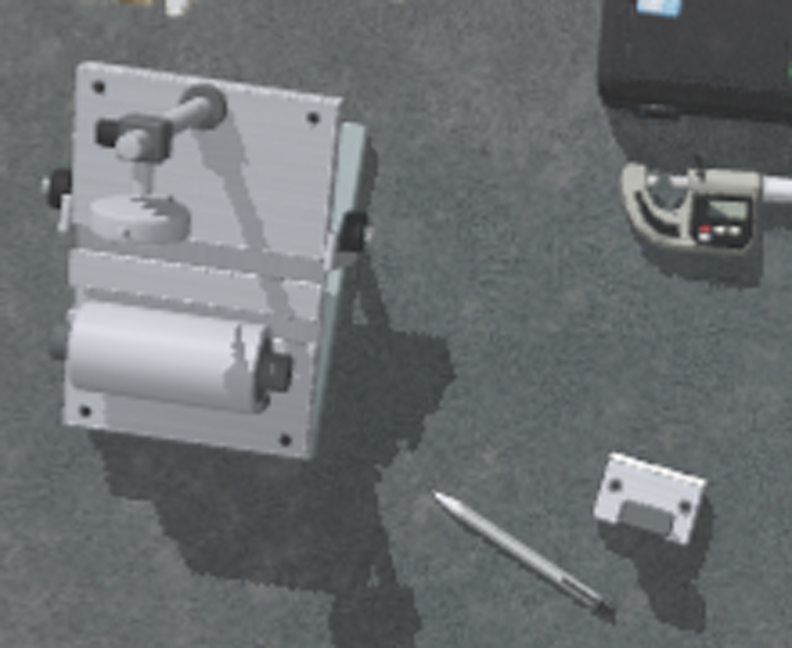

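View pics/sc0.png

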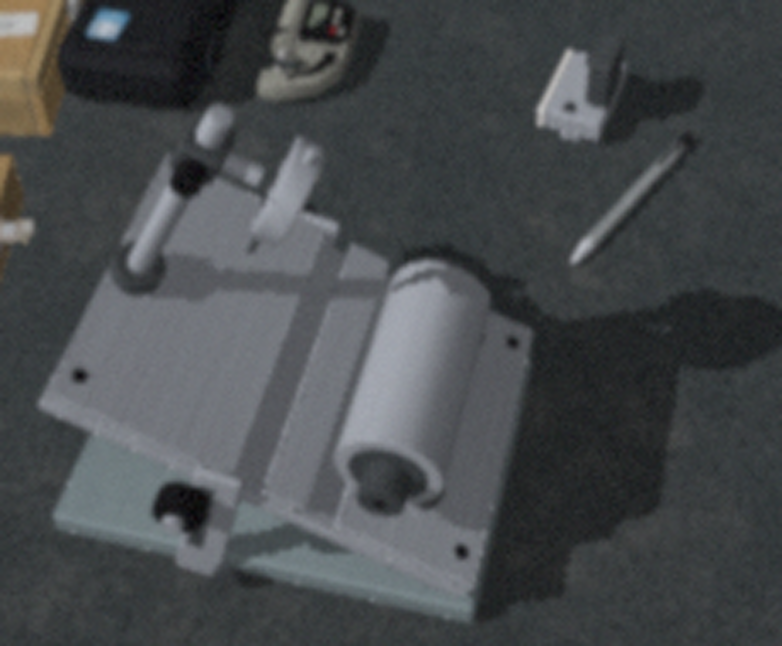

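```bash
cat > plate.py <<'E'
from h import *
def fit(n,i=0,verbose=True):
    im,d,p=load(n,i); X=cloud(p,d)
    # seed: region near plate, tilt 25
    m=(X[...,0]>.42)&(X[...,0]<.75)&(X[...,1]>-.03)&(X[...,1]<.23)&(X[...,2]>.03)&(X[...,2]<.19)
    P=X[m]; best=None; rng=np.random.default_rng(0)
    for _ in range(800):
        a,b,c=P[rng.choice(len(P),3,replace=False)]; nn=np.cross(b-a,c-a); L=np.linalg.norm(nn)
        if L<1e-5: continue
        nn/=L; nn*=np.sign(nn[2])
        if abs(nn[2]-np.cos(np.radians(25)))>.02: continue
        k=np.abs((P-a)@nn)<.002
        if best is None or k.sum()>best.sum(): best=k
    Q=P[best]; c=Q.mean(0); nn=np.linalg.svd(Q-c)[2][2]; nn*=np.sign(nn[2])
    return im,p,X,c,nn,best.sum()
if __name__=="__main__":
    for n in ("top","side"):
        im,p,X,c,nn,k=fit(n)
        print(n,k,c.round(4),nn.round(4),"tilt",np.degrees(np.arccos(nn[2])).round(2),"yaw",np.degrees(np.arctan2(-nn[1],-nn[0])).round(2))
        M=(np.abs((X-c)@nn)<.003)&(X[...,0]>.42)&(X[...,0]<.78)&(X[...,1]>-.04)&(X[...,1]<.25)
        M=cv2.morphologyEx(M.astype(np.uint8),cv2.MORPH_OPEN,np.ones((2,2)))
        cv2.imwrite(f"pics/m_{n}.png",cv2.resize(M*255,None,fx=1,fy=1))
        v,u=np.nonzero(M); W=onplane(p,np.c_[u,v],c,nn)
        ex=np.array([np.cos(0),0,0]); ex=ex-nn*(ex@nn); ex/=np.linalg.norm(ex); ey=np.cross(nn,ex)
        q=np.c_[(W-c)@ex,(W-c)@ey].astype(np.float32)*1000
        r=cv2.minAreaRect(q); b=cv2.boxPoints(r); print(r)
        for g in b: print((c+ex*g[0]/1000+ey*g[1]/1000).round(4))
    im,d,p=load("wrist"); o=robot_c=-p["R"].T@p["t"]
    R=Ro.from_euler("xyz",[-3.1394,-.0002,2.6868]); print("cam in tool",R.inv().apply(o-np.array([.24155,.49398,.4035])).round(4))
E
python3 plate.py
```

```text
top 3069 [0.5988 0.0912 0.1096] [-0.4177  0.0466  0.9074] tilt 24.85 yaw -6.37
((-24.198570251464844, 10.282020568847656), (181.9295654296875, 250.62945556640625), 82.85651397705078)
[0.4535 0.0235 0.0462]
[ 0.6795 -0.0023  0.1515]
[0.7    0.1784 0.1517]
[0.4741 0.2042 0.0463]
side 5706 [0.5923 0.1163 0.1057] [-0.4194  0.0461  0.9066] tilt 24.95 yaw -6.28
((-20.607498168945312, -10.209114074707031), (184.10975646972656, 249.41148376464844), 82.58253479003906)
[0.4505 0.0277 0.0446]
[0.6751 0.0008 0.1498]
[0.6966 0.1837 0.1505]
[0.4721 0.2105 0.0453]
cam in tool [ 0.0693 -0.      0.0206]
```

```bash
cat > plate2.py <<'E'
from plate import *
import sys
def edges(n,i=0):
    im,p,X,c,nn,k=fit(n,i)
    M=(np.abs((X-c)@nn)<.004)&(X[...,0]>.42)&(X[...,0]<.78)&(X[...,1]>-.04)&(X[...,1]<.25)
    v,u=np.nonzero(M); W=onplane(p,np.c_[u,v],c,nn)
    psi=np.radians(-6.6); h=np.array([np.cos(psi),np.sin(psi),0]); ex=h-nn*(h@nn); ex/=np.linalg.norm(ex); ey=np.cross(nn,ex)
    q=np.c_[(W-c)@ex,(W-c)@ey]*1000
    def side(a,b,sgn,lo,hi,st=4):
        pts=[]
        for s in np.arange(lo,hi,st):
            k=(q[:,b]>=s)&(q[:,b]<s+st)
            if k.sum()>5: pts.append((s+st/2,sgn*np.sort(sgn*q[k,a])[-1]))
        pts=np.array(pts); 
        for _ in range(6):
            f=np.polyfit(pts[:,0],pts[:,1],1); r=pts[:,1]-np.polyval(f,pts[:,0]); pts=pts[np.abs(r)<=max(1.,2*np.median(np.abs(r)))]
        return f,len(pts),np.std(r)
    for nm,a in (("low",(0,1,-1,-70,70)),("up",(0,1,1,-70,70)),("left",(1,0,1,-115,100)),("right",(1,0,-1,-115,100))):
        f,k,s=side(*a); print(n,nm,"slope deg %.2f off %.2f n %d sd %.2f"%(np.degrees(np.arctan(f[0])),f[1],k,s))
    print("c",c.round(4),"ex",ex.round(4),"ey",ey.round(4))
edges("top");edges("side")
E
python3 plate2.py
```

```text
top low slope deg 0.01 off -147.39 n 33 sd 0.69
top up slope deg -0.29 off 101.10 n 31 sd 0.64
top left slope deg -0.02 off 94.16 n 25 sd 0.43
top right slope deg -0.10 off -74.32 n 37 sd 0.61
c [0.5988 0.0912 0.1096] ex [ 0.9013 -0.1051  0.4203] ey [0.1149 0.9934 0.0019]
side low slope deg 0.07 off -140.68 n 34 sd 0.50
side up slope deg 0.10 off 107.58 n 30 sd 0.34
side left slope deg 0.04 off 71.83 n 35 sd 0.45
side right slope deg -39.85 off -55.25 n 45 sd 41.70
c [0.5923 0.1163 0.1057] ex [ 0.9005 -0.1053  0.4219] ey [0.1149 0.9934 0.0026]
```

View pics/m_side.png

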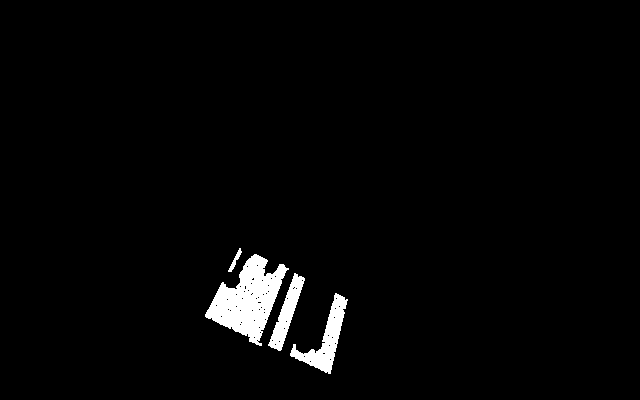

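```bash
cat > bar0.py <<'E'
from h import *
t,td,tp=load("top"); s,sd,sp=load("side")
for n,p,d,box in (("top",tp,td,(315,225,370,275)),("side",sp,sd,(335,205,395,250))):
    X=cloud(p,d); x0,y0,x1,y1=box; Q=X[y0:y1,x0:x1].reshape(-1,3)
    k=(Q[:,2]>.021)&(Q[:,2]<.029); B=Q[k]; r=cv2.minAreaRect((B[:,:2]*1000).astype(np.float32)); print(n,k.sum(),B[:,2].mean(),r, cv2.boxPoints(r).round(1).tolist())
    k=(Q[:,2]>.04)&(Q[:,2]<.08); G=Q[k]; print(" grip",k.sum(),G.mean(0).round(4),G[:,2].max()); k2=G[:,2]>.062
    if k2.sum()>4: print(cv2.minAreaRect((G[k2][:,:2]*1000).astype(np.float32)))
E
python3 bar0.py
```

```text
top 388 0.025377360909757708 ((435.0474853515625, -209.52398681640625), (69.91988372802734, 47.87370300292969), 74.85627746582031) [[402.79998779296875, -237.0], [449.0, -249.5], [467.29998779296875, -182.0], [421.1000061035156, -169.5]]
 grip 109 [ 0.4207 -0.2049  0.0663] 0.07044361817468775
((420.6286315917969, -205.5917510986328), (35.31013107299805, 17.79534912109375), 76.03244018554688)
side 260 0.024247922795696812 ((432.2207946777344, -208.60008239746094), (71.63526153564453, 48.178123474121094), 74.63378143310547) [[399.5, -236.8000030517578], [446.0, -249.5], [464.8999938964844, -180.39999389648438], [418.5, -167.6999969482422]]
 grip 134 [ 0.4181 -0.1984  0.0597] 0.06906789368495579
((418.030517578125, -203.4122772216797), (35.33186340332031, 17.357927322387695), 74.69912719726562)
```

Call:
move_arm:
  increments:
    - [[1,-0.21,-0.25,0,0,0,0],[1,-0.43,-0.5,0,0,0,0],[1,-0.64,-0.75,0,0,0,0],[1,-0.85,-1,0,0,0,0]]

```text
time: 0.48
tool_pos: [0.274, 0.3657, 0.4041]
ee_rot: [-3.141, -0.0, 2.688]
wrist_force: [1.8, 0.2, -0.0]
width: 0.0938
```

Call:
move_arm:
  increments:
    - [[1,-0.21,-0.25,0,0,0,0],[1,-0.43,-0.5,0,0,0,0],[1,-0.64,-0.75,0,0,0,0],[1,-0.85,-1,0,0,0,0]]

```text
time: 0.82
tool_pos: [0.3063, 0.2382, 0.4044]
ee_rot: [-3.141, -0.0, 2.687]
wrist_force: [1.5, -0.2, -0.1]
width: 0.0942
```

Call:
move_arm:
  increments:
    - [[1,-0.21,-0.25,0,0,0,0],[1,-0.43,-0.5,0,0,0,0],[1,-0.64,-0.75,0,0,0,0],[1,-0.85,-1,0,0,0,0]]

```text
time: 1.15
tool_pos: [0.3387, 0.111, 0.4045]
ee_rot: [3.141, 0.0, 2.687]
wrist_force: [1.0, -0.5, 0.6]
width: 0.0937
```

Call:
move_arm:
  increments:
    - [[1,-0.21,-0.25,0,0,0,0],[1,-0.43,-0.5,0,0,0,0],[1,-0.64,-0.75,0,0,0,0],[1,-0.85,-1,0,0,0,0]]

```text
time: 1.48
tool_pos: [0.3711, -0.0162, 0.4046]
ee_rot: [3.141, 0.0, 2.687]
wrist_force: [0.2, -0.0, -0.1]
width: 0.0941
```

Call:
move_arm:
  increments:
    - [[1,-0.21,-0.25,0,0,0,0],[1,-0.43,-0.5,0,0,0,0],[1,-0.64,-0.75,0,0,0,0],[1,-0.85,-1,0,0,0,0],[1,-0.85,-1,0,0,0,-0.06],[1,-0.85,-1,0,0,0,-0.12],[1,-0.85,-1,0,0,0,-0.12]]

```text
time: 2.07
tool_pos: [0.4038, -0.1425, 0.4041]
ee_rot: [3.141, -0.001, 2.875]
wrist_force: [-0.4, -0.5, -0.3]
width: 0.0941
```

Call:
move_arm:
  increments:
    - [[1,-0.15,-0.28,0.25,0,0,0],[1,-0.31,-0.56,0.5,0,0,0],[1,-0.31,-0.56,0.5,0,0,0],[1,-0.31,-0.56,0.5,0,0,0]]

```text
time: 2.4
tool_pos: [0.4187, -0.2043, 0.3525]
ee_rot: [3.14, -0.005, 2.872]
wrist_force: [-0.6, -0.1, 1.2]
width: 0.0937
```

```bash
python3 - <<'E'
from h import *
from bench import robot
print({k:robot.get_obs()[k] for k in("tool_pos","ee_rot","time","wrist_force")})
im,d,p=snap("wrist",1)
E
```

```text
{'tool_pos': array([ 0.41865915, -0.20426129,  0.35246755]), 'ee_rot': array([ 3.13955349, -0.00502513,  2.87189824]), 'time': 2.4, 'wrist_force': array([-0.62972589, -0.11100829,  1.16106273])}
```

View pics/wrist1.png

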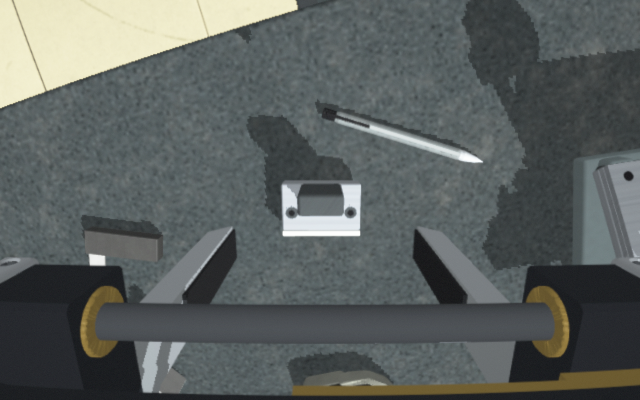

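```bash
python3 - <<'E'
from h import *
im,d,p=load("wrist",1); X=cloud(p,d)
Q=X[160:260,260:390].reshape(-1,3)
for lo,hi in((.021,.029),(.06,.075)):
    k=(Q[:,2]>lo)&(Q[:,2]<hi); B=Q[k]; r=cv2.minAreaRect((B[:,:2]*1000).astype(np.float32)); print(k.sum(),B[:,2].mean(),r)
# rays: base front corners at top edge/back
g=cv2.cvtColor(im,cv2.COLOR_BGR2GRAY); m=((g>150)).astype(np.uint8); m[:160]=0;m[260:]=0;m[:,:260]=0;m[:,390:]=0
c=max(cv2.findContours(m,cv2.RETR_EXTERNAL,cv2.CHAIN_APPROX_NONE)[0],key=cv2.contourArea); r=cv2.minAreaRect(c); print(r)
W=onz(p,cv2.boxPoints(r),.025); print(W.round(4),W.mean(0))
print("tip proj",proj(p,np.array([.4187,-.2043,.3525-.18])))
E
```

```text
2660 0.024284742876817297 ((432.0717468261719, -210.37721252441406), (70.12125396728516, 47.735504150390625), 74.46533203125)
1094 0.06571043658523693 ((417.65869140625, -206.6543731689453), (35.64776611328125, 17.850296020507812), 74.19890594482422)
((321.0, 210.0), (52.0, 78.0), 90.0)
[[ 0.4013 -0.2367  0.025 ]
 [ 0.4194 -0.1714  0.025 ]
 [ 0.4657 -0.183   0.025 ]
 [ 0.4469 -0.2507  0.025 ]] [ 0.43331359 -0.21047341  0.025     ]
tip proj [[323.19468132 261.35948656]]
```

Call:
move_arm:
  increments:
    - [[1,0,-0.02,0.3,0,0,0],[1,0,-0.02,0.6,0,0,0],[1,0,-0.02,0.8,0,0,0],[1,0,-0.02,0.8,0,0,0],[1,0,-0.02,0.8,0,0,0]]

```text
time: 2.87
tool_pos: [0.4184, -0.2049, 0.2754]
ee_rot: [3.141, 0.0, 2.876]
wrist_force: [1.4, -0.5, -0.7]
width: 0.0938
```

```bash
python3 - <<'E'
from h import *
from bench import robot
print({k:robot.get_obs()[k] for k in("tool_pos","ee_rot","time","wrist_force")})
im,d,p=snap("wrist",2);X=cloud(p,d)
Q=X[100:350,180:460].reshape(-1,3)
for lo,hi in((.021,.029),(.06,.075)):
    k=(Q[:,2]>lo)&(Q[:,2]<hi); B=Q[k]; r=cv2.minAreaRect((B[:,:2]*1000).astype(np.float32)); print(k.sum(),B[:,2].mean(),r)
E
```

```text
{'tool_pos': array([ 0.41843795, -0.20490452,  0.27540326]), 'ee_rot': array([3.14124271e+00, 4.61108571e-05, 2.87602971e+00]), 'time': 2.8667, 'wrist_force': array([ 1.44647988, -0.46645666, -0.6742763 ])}
4149 0.02431257025701033 ((432.4772644042969, -210.53305053710938), (70.19408416748047, 48.883338928222656), 74.8802719116211)
2007 0.06570646339779997 ((417.92156982421875, -204.60562133789062), (94.51393127441406, 17.77447509765625), 75.01277923583984)
```

View pics/wrist2.png

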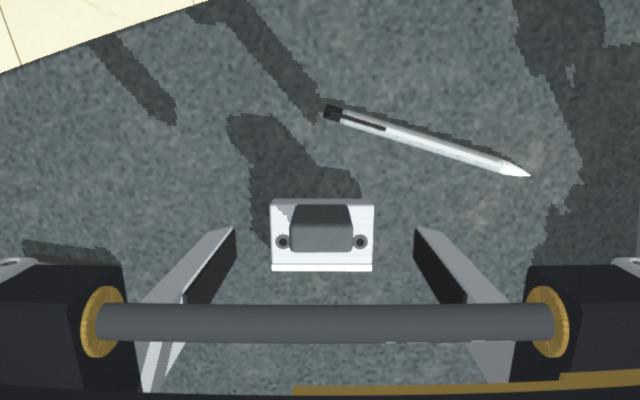

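Call:
move_arm:
  increments:
    - [[1,0,-0.02,0.25,0,0,0],[1,0,-0.02,0.48,0,0,0],[1,0,-0.02,0.48,0,0,0],[0,0,-0.02,0.48,0,0,0],[0,0,-0.02,0.48,0,0,0],[0,0,-0.02,0.48,0,0,0],[0,0,-0.02,0.48,0,0,0],[0,0,-0.02,0.48,0,0,0]]

```text
time: 3.58
tool_pos: [0.4183, -0.2081, 0.228]
ee_rot: [-3.141, 0.002, 2.875]
wrist_force: [-1.0, 0.6, 0.3]
width: 0.0641
```

Call:
move_arm:
  increments:
    - [[0,0,0,0,0,0,0],[0,0,0,0,0,0,0]]

```text
time: 3.75
tool_pos: [0.418, -0.2079, 0.227]
ee_rot: [-3.141, 0.001, 2.875]
wrist_force: [0.3, -0.5, 0.0]
width: 0.0508
```

```bash
python3 - <<'E'
from h import *
from bench import robot
print({k:robot.get_obs()[k] for k in("tool_pos","ee_rot","time","wrist_force","width")})
im,d,p=snap("wrist",3);X=cloud(p,d)
Q=X[100:350,200:440].reshape(-1,3)
for lo,hi in((.021,.029),(.06,.075)):
    k=(Q[:,2]>lo)&(Q[:,2]<hi); B=Q[k]; r=cv2.minAreaRect((B[:,:2]*1000).astype(np.float32)); print(k.sum(),B[:,2].mean(),r)
E
```

```text
{'tool_pos': array([ 0.41796484, -0.20786785,  0.22704689]), 'ee_rot': array([-3.14147223e+00,  6.22446761e-04,  2.87522252e+00]), 'time': 3.75, 'wrist_force': array([ 0.3282045 , -0.45028518,  0.01583897]), 'width': 0.05079494951183573}
3437 0.02443585789605945 ((431.3437805175781, -210.54373168945312), (70.15077209472656, 48.33651351928711), 74.85719299316406)
4743 0.06629045039873074 ((416.7240905761719, -207.62408447265625), (75.17645263671875, 18.90818214416504), 74.7525863647461)
```

View pics/wrist3.png

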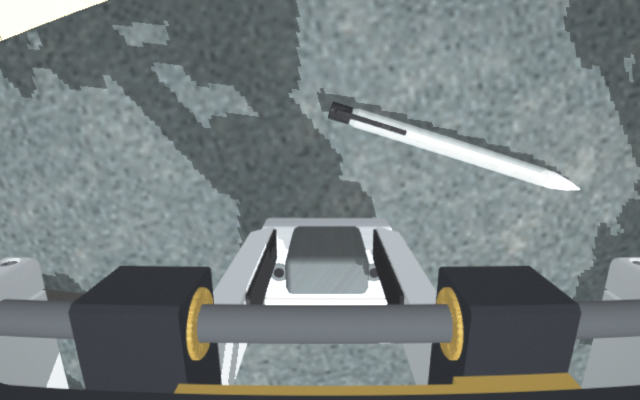

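Fingers straddle the grip; keep closing.

Call:
move_arm:
  increments:
    - [[0,0,0,0,0,0,0],[0,0,0,0,0,0,0],[0,0,0,0,0,0,0],[0,0,0,0,0,0,0],[0,0,0,0,0,0,0],[0,0,0,0,0,0,0]]

```text
time: 4.3
tool_pos: [0.4179, -0.2075, 0.2266]
ee_rot: [3.141, -0.0, 2.875]
wrist_force: [-0.1, 2.7, 1.5]
width: 0.0356
```

```bash
python3 - <<'E'
from h import *
from bench import robot
print({k:robot.get_obs()[k] for k in("tool_pos","ee_rot","time","wrist_force","width","joint_positions")})
im,d,p=snap("wrist",4);X=cloud(p,d)
Q=X[100:350,200:440].reshape(-1,3)
for lo,hi in((.021,.029),):
    k=(Q[:,2]>lo)&(Q[:,2]<hi); B=Q[k]; r=cv2.minAreaRect((B[:,:2]*1000).astype(np.float32)); print(k.sum(),B[:,2].mean(),r)
E
```

```text
{'tool_pos': array([ 0.41790976, -0.20754314,  0.22664039]), 'ee_rot': array([ 3.14070387e+00, -2.72023420e-04,  2.87543331e+00]), 'time': 4.3, 'wrist_force': array([-0.09448506,  2.65923081,  1.49738022]), 'width': 0.03560159459912091, 'joint_positions': array([-5.82790436e-01,  1.10979482e-02,  1.81465708e+00,  7.85177282e-04,
        1.31637294e+00, -1.88762513e+00])}
1554 0.024243000108772225 ((430.94189453125, -210.903564453125), (69.66471099853516, 48.02485275268555), 74.2010726928711)
```

View pics/wrist4.png

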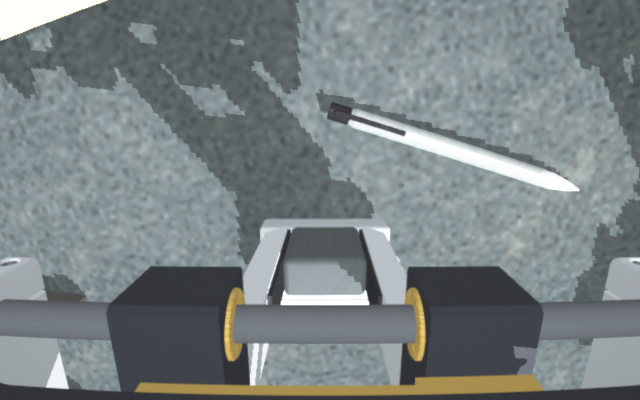

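```bash
cat > goal.py <<'E'
from h import *
import sys
PO=np.array([.465,.1173,.0465]); YAW=np.radians(-6.6); TILT=np.radians(25.0)
OFF=0.0   # bar shift in tool (m): grip minus grasp along bar x
def frame(yaw=YAW,tilt=TILT):
    R=(Ro.from_euler("z",yaw)*Ro.from_euler("y",-tilt)).as_matrix()
    return R  # cols ex,ey,nn
def tcp(kx,kh,ky=0,pitch=0):
    F=frame(); P=PO+F@np.array([kx-.013-OFF,ky,kh+.2266])
    Rt=np.c_[-F[:,0],F[:,1],-F[:,2]]; return P,Rt
def delta(kx,kh,ky=0):
    from bench import robot
    o=robot.get_obs(); R0=Ro.from_euler("xyz",o["ee_rot"]).as_matrix(); P,Rt=tcp(kx,kh,ky)
    d=R0.T@(P-o["tool_pos"]); rv=Ro.from_matrix(R0.T@Rt).as_rotvec()
    F=frame(); loc=F.T@(o["tool_pos"]-PO)-[-.013-OFF,0,.2266]
    print("t",round(o["time"],2),"goal",P.round(4),"shift fs",(d/.1).round(3),"turn fs",(rv/(np.pi/2)).round(4))
    print("key now (plate mm)",(loc*1000).round(1),"F plate",(F.T@o["wrist_force"]).round(1),"tq",(F.T@o["wrist_torque"]).round(2),"w",round(o["width"],4))
if __name__=="__main__": delta(*[float(a)/1000 for a in sys.argv[1:]])
E
python3 goal.py -10 60
```

```text
t 4.35 goal [0.324  0.1336 0.2965] shift fs [ 1.804  3.045 -0.696] turn fs [-0.0204 -0.2774 -0.0947]
key now (plate mm) [  80.6 -328.1  -59.3] F plate [0.3 2.4 1.2] tq [ 0.47  0.08 -0.19] w 0.0356
```

Call:
move_arm:
  increments:
    - [[0,0,0,-0.2,0,0,0],[0,0,0,-0.5,0,0,0],[0,0,0,-0.8,0,0,0],[0,0,0.3,-1,0,0,0],[0,0,0.6,-1,0,0,0],[0,0,1,-1,0,0,0]]

```text
time: 4.85
tool_pos: [0.4443, -0.1121, 0.3277]
ee_rot: [-3.139, 0.003, 2.871]
wrist_force: [1.1, -0.1, -3.8]
width: 0.0359
```

```bash
python3 goal.py -10 60
```

```text
t 4.85 goal [0.324  0.1336 0.2965] shift fs [1.817 2.047 0.301] turn fs [-0.0233 -0.2755 -0.0968]
key now (plate mm) [ 137.1 -230.2   25.7] F plate [-0.6  0.1 -3.9] tq [ 0.04 -0.06 -0.07] w 0.0359
```

Call:
move_arm:
  increments:
    - [[0,0.25,0.25,0,0,0,0],[0,0.5,0.5,0,0,0,0],[0,0.75,0.75,0,0,0,0],[0,0.95,1,0,0,0,0]]

```text
time: 5.18
tool_pos: [0.3772, 0.0112, 0.325]
ee_rot: [-3.14, -0.003, 2.875]
wrist_force: [0.6, -0.0, -4.5]
width: 0.0353
```

Call:
move_arm:
  increments:
    - [[0,0.21,0.25,0.07,-0.005,-0.06,-0.02],[0,0.43,0.5,0.14,-0.01,-0.13,-0.04],[0,0.65,0.75,0.2,-0.016,-0.2,-0.07],[0,0.86,1,0.28,-0.023,-0.275,-0.097],[0,0.86,1,0.28,-0.023,-0.275,-0.097]]

```text
time: 5.6
tool_pos: [0.3175, 0.1338, 0.2946]
ee_rot: [3.138, 0.429, 3.043]
wrist_force: [-0.8, -0.0, -5.5]
width: 0.0355
```

```bash
python3 goal.py -10 60; python3 - <<'E'
from h import *
im,d,p=snap("wrist",5); snap("side",5)
E
```

```text
t 5.6 goal [0.324  0.1336 0.2965] shift fs [-0.067  0.005  0.01 ] turn fs [ 0.0069 -0.0045  0.0094]
key now (plate mm) [-16.7  -0.6  61. ] F plate [-3.  -0.1 -4.7] tq [-0.06  0.84  0.03] w 0.0355
```

View pics/wrist5.png

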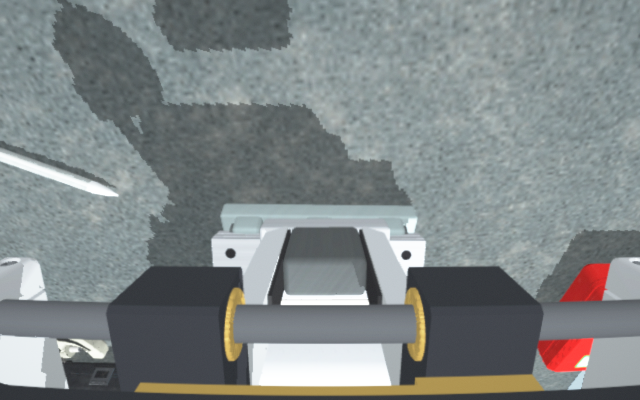

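View pics/side5.png

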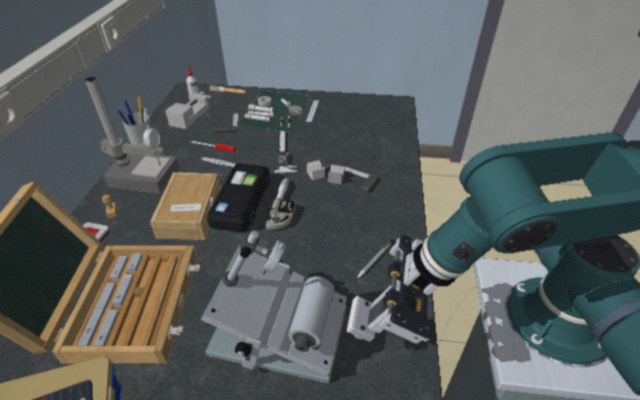

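```bash
cat > wp.py <<'E'
from goal import *
i=int(sys.argv[1])
im,d,p=load("wrist",i); X=cloud(p,d); F=frame()
L=(X-PO)@F*1000   # plate coords
m=(np.abs(L[...,2])<4)&(np.abs(L[...,0])<60)&(np.abs(L[...,1])<110)
v,u=np.nonzero(m); q=L[m]; print(m.sum(),"z mean",q[:,2].mean(),"zfit",np.linalg.lstsq(np.c_[q[:,:2],np.ones(len(q))],q[:,2],rcond=None)[0].round(4))
# refine: use rays on plane z=mean
W=onplane(p,np.c_[u,v],PO+F[:,2]*q[:,2].mean()/1000,F[:,2]); q=(W-PO)@F*1000
lo=[];
for s in np.arange(-85,85,3):
    k=(q[:,1]>=s)&(q[:,1]<s+3)
    if k.sum()>3: lo.append((s+1.5,q[k,0].min()))
lo=np.array(lo); 
for _ in range(5):
    f=np.polyfit(lo[:,0],lo[:,1],1); r=lo[:,1]-np.polyval(f,lo[:,0]); lo=lo[np.abs(r)<1.2*max(.5,np.median(abs(r))*2)]
print("low edge x at mid %.2f slope deg %.2f n %d"%(f[1],np.degrees(f[0]),len(lo)))
for s in np.arange(2,40,4):
    k=(q[:,0]>=s)&(q[:,0]<s+4)
    if k.sum()>3: print("x",s,"y",q[k,1].min().round(1),q[k,1].max().round(1),"mid",((q[k,1].min()+q[k,1].max())/2).round(2))
E
python3 wp.py 5
python3 - <<'E'
from h import *
im,d,p=load("wrist",5); crop(im,200,190,440,310,3.3,"w5c")
E
```

```text
2124 z mean -0.3775693783138947 zfit [ 1.780e-02  4.000e-04 -5.257e-01]
low edge x at mid -3.00 slope deg 0.07 n 21
x 2 y -85.7 83.0 mid -1.39
x 6 y -86.0 83.1 mid -1.45
x 10 y -85.4 82.8 mid -1.31
x 14 y -85.7 83.2 mid -1.26
x 18 y -86.0 82.6 mid -1.7
x 22 y -63.4 69.9 mid 3.26
x 26 y -62.9 70.1 mid 3.64
```

View pics/w5c.png

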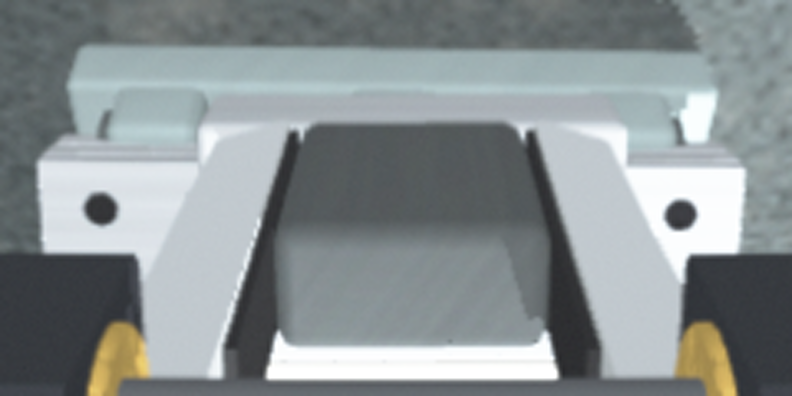

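```bash
sed -i 's/np.abs(L\[...,2\])<4/np.abs(L[...,2]+.4)<1.3/' wp.py; python3 wp.py 5|head -3; python3 goal.py 4 20 -1
```

```text
1922 z mean -0.3242214289665628 zfit [ 1.0e-03  3.0e-04 -3.3e-01]
low edge x at mid -2.14 slope deg 0.06 n 22
x 2 y -85.7 82.9 mid -1.39
t 5.7 goal [0.3533 0.1292 0.2662] shift fs [-0.173  0.024  0.413] turn fs [ 0.0025 -0.0049  0.0054]
key now (plate mm) [-12.9  -3.7  61.4] F plate [-1.6  0.1 -4.6] tq [-0.    0.65 -0.02] w 0.0357
```

Call:
move_arm:
  increments:
    - [[0,-0.17,0.02,0.2,0.002,-0.005,0.005],[0,-0.17,0.02,0.41,0.002,-0.005,0.005],[0,-0.17,0.02,0.41,0.002,-0.005,0.005],[0,-0.17,0.02,0.41,0.002,-0.005,0.005]]

```text
time: 6.03
tool_pos: [0.3553, 0.126, 0.2669]
ee_rot: [3.141, 0.435, 3.017]
wrist_force: [-1.3, -0.5, -4.1]
width: 0.0358
```

```bash
python3 goal.py 6 3 -1
```

```text
t 6.03 goal [0.3622 0.1282 0.2516] shift fs [0.004 0.03  0.166] turn fs [-0.0021 -0.0008 -0.0051]
key now (plate mm) [ 6.4 -4.  19.6] F plate [-2.8 -0.7 -3.2] tq [ 0.02  0.61 -0.06] w 0.0358
```

Call:
move_arm:
  increments:
    - [[0,0,0.03,0.08,-0.002,-0.001,-0.005],[0,0,0.03,0.16,-0.002,-0.001,-0.005],[0,0,0.03,0.16,-0.002,-0.001,-0.005],[0,0,0.03,0.16,-0.002,-0.001,-0.005]]

```text
time: 6.37
tool_pos: [0.362, 0.1296, 0.2537]
ee_rot: [3.139, 0.441, 3.029]
wrist_force: [-0.1, 1.0, -4.0]
width: 0.0358
```

```bash
python3 goal.py 20 2 -1; python3 - <<'E'
from h import *
im,d,p=snap("side",6); crop(im,190,200,420,390,3.4,"sc6"); snap("wrist",6)
E
```

```text
t 6.37 goal [0.3752 0.1267 0.2566] shift fs [-0.134 -0.014  0.031] turn fs [0.0021 0.0031 0.0015]
key now (plate mm) [6.5 0.4 5. ] F plate [-1.9  1.  -3.6] tq [ 0.02  0.62 -0.03] w 0.0358
```

View pics/sc6.png

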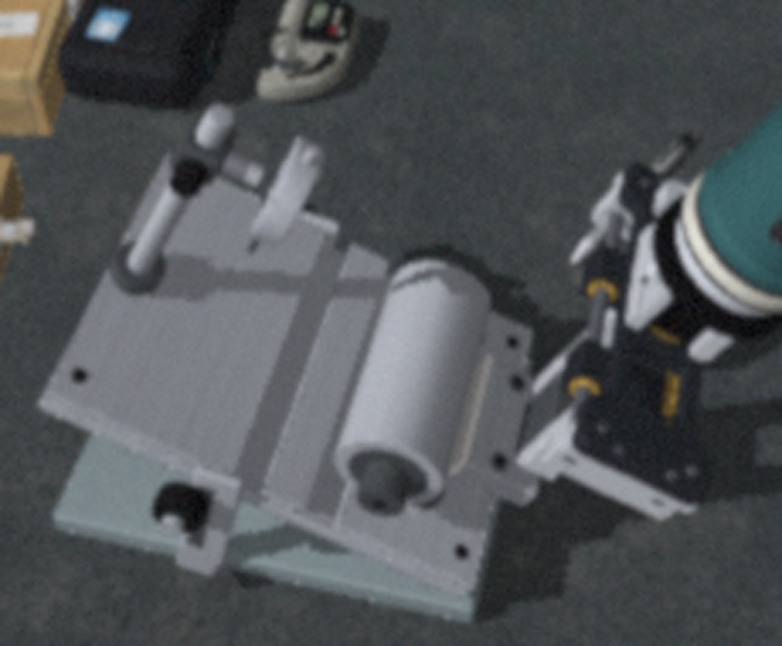

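View pics/wrist6.png

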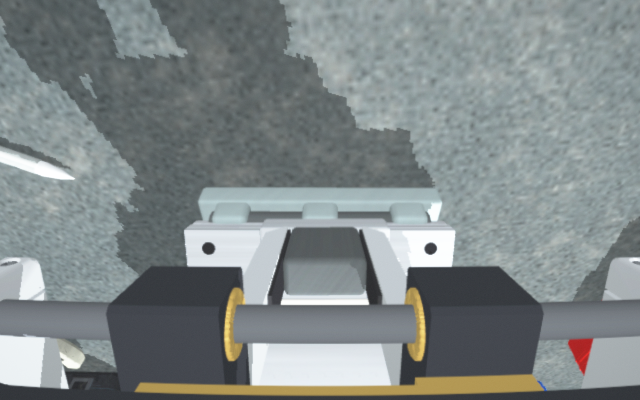

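```bash
python3 goal.py 14 2 -2
```

```text
t 6.47 goal [0.3697 0.1263 0.2541] shift fs [-0.071 -0.027  0.037] turn fs [0.0027 0.0042 0.0017]
key now (plate mm) [6.9 0.7 5.7] F plate [-1.3  0.1 -5.3] tq [-0.02  0.57 -0.02] w 0.0358
```

Call:
move_arm:
  increments:
    - [[0,-0.04,-0.013,0.02,0.003,0.004,0.002],[0,-0.07,-0.027,0.037,0.003,0.004,0.002],[0,-0.07,-0.027,0.037,0.003,0.004,0.002],[0,-0.07,-0.027,0.037,0.003,0.004,0.002]]

```text
time: 6.8
tool_pos: [0.3698, 0.1263, 0.2539]
ee_rot: [-3.141, 0.437, 3.026]
wrist_force: [-0.0, -0.5, -4.5]
width: 0.0361
```

```bash
python3 goal.py 30 1.5 -2
```

```text
t 6.8 goal [0.3843 0.1246 0.2604] shift fs [-0.159  0.     0.003] turn fs [-0.0004  0.0002 -0.0004]
key now (plate mm) [14.1 -2.   1.8] F plate [-1.9 -0.5 -4.1] tq [ 0.07  0.57 -0.04] w 0.0361
```

Call:
move_arm:
  increments:
    - [[0,-0.03,0,0,0,0,0],[0,-0.06,0,0,0,0,0],[0,-0.09,0,0,0,0,0],[0,-0.12,0,0,0,0,0],[0,-0.15,0,0,0,0,0]]

```text
time: 7.22
tool_pos: [0.3819, 0.1247, 0.2583]
ee_rot: [-3.14, 0.429, 3.026]
wrist_force: [-5.2, 1.6, -6.0]
width: 0.0355
```

```bash
python3 goal.py 60 1.5 -2; python3 - <<'E'
from h import *
im,d,p=snap("side",7); crop(im,190,200,420,390,3.4,"sc7")
E
```

```text
t 7.22 goal [0.4113 0.1215 0.2731] shift fs [-0.331  0.002 -0.011] turn fs [-0.0012 -0.0045 -0.0002]
key now (plate mm) [26.9 -2.2  0.6] F plate [-7.4  1.  -3.1] tq [-0.01  1.64 -0.05] w 0.0355
```

View pics/sc7.png

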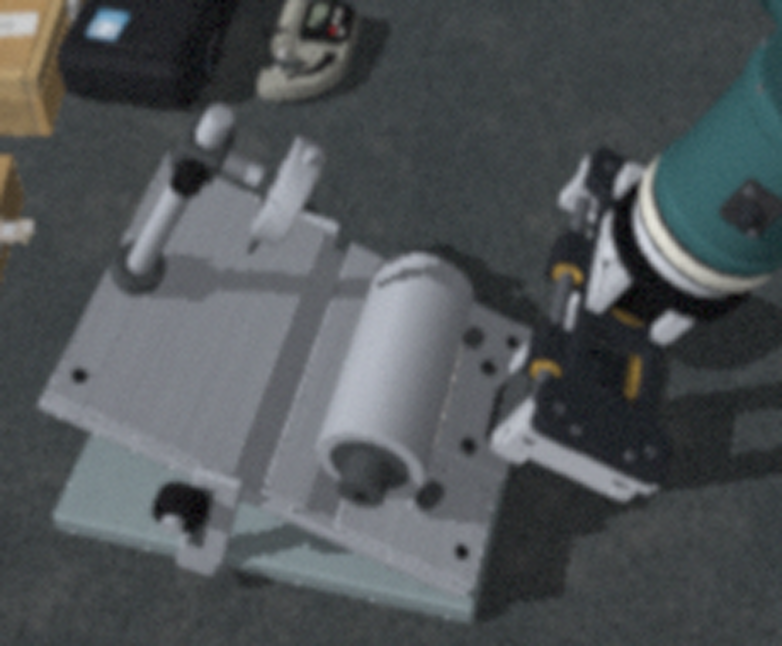

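Call:
move_arm:
  increments:
    - [[0,-0.04,0,-0.01,0,-0.002,0],[0,-0.08,0,-0.01,0,-0.004,0],[0,-0.12,0,-0.01,0,-0.004,0],[0,-0.16,0,-0.01,0,-0.004,0],[0,-0.2,0,-0.01,0,-0.004,0],[0,-0.24,0,-0.01,0,-0.004,0],[0,-0.27,0,-0.01,0,-0.004,0]]

```text
time: 7.85
tool_pos: [0.4065, 0.122, 0.2715]
ee_rot: [-3.14, 0.439, 3.026]
wrist_force: [-5.7, 0.4, -4.6]
width: 0.0362
```

```bash
python3 goal.py 80 2 -2
```

```text
t 7.85 goal [0.4291 0.1194 0.282 ] shift fs [-0.251  0.001  0.001] turn fs [-0.0008  0.0015 -0.0001]
key now (plate mm) [54.9 -2.1  2.1] F plate [-7.1 -0.3 -1.7] tq [ 0.04  1.61 -0.03] w 0.0362
```

Call:
move_arm:
  increments:
    - [[0,-0.04,0,0,0,0,0],[0,-0.08,0,0,0,0,0],[0,-0.12,0,0,0,0,0],[0,-0.16,0,0,0,0,0],[0,-0.2,0,0,0,0,0],[0,-0.24,0,0,0,0,0]]

```text
time: 8.35
tool_pos: [0.4279, 0.1195, 0.2819]
ee_rot: [-3.141, 0.438, 3.026]
wrist_force: [-9.7, 0.7, -5.5]
width: 0.0359
```

```bash
python3 goal.py 100 2 -2;python3 - <<'E'
from h import *
im,d,p=snap("side",8); crop(im,190,200,420,390,3.4,"sc8")
E
```

```text
t 8.35 goal [0.4471 0.1174 0.2904] shift fs [-0.211  0.     0.005] turn fs [-0.0007  0.0009 -0.0003]
key now (plate mm) [78.9 -2.   2.4] F plate [-11.1  -0.4  -0.9] tq [0.06 2.53 0.02] w 0.0359
```

View pics/sc8.png

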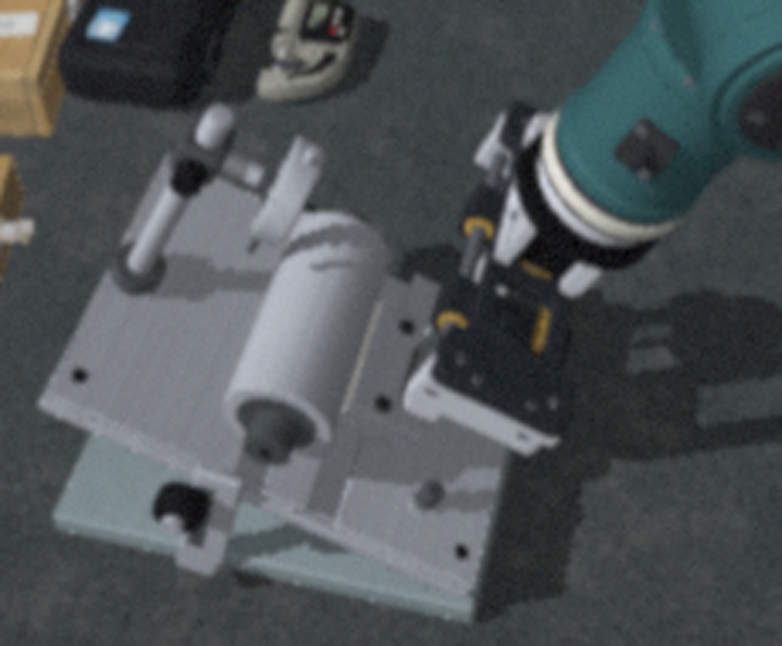

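Call:
move_arm:
  increments:
    - [[0,-0.04,0,0,0,0,0],[0,-0.08,0,0,0,0,0],[0,-0.12,0,0,0,0,0],[0,-0.16,0,0,0,0,0],[0,-0.2,0,0,0,0,0],[0,-0.24,0,0,0,0,0]]

```text
time: 8.9
tool_pos: [0.4498, 0.117, 0.2924]
ee_rot: [-3.141, 0.44, 3.026]
wrist_force: [-6.1, 0.8, -3.8]
width: 0.0361
```

```bash
python3 goal.py 125 2 -2
```

```text
t 8.9 goal [0.4696 0.1148 0.301 ] shift fs [-0.217  0.001  0.007] turn fs [-0.0007  0.002  -0.0001]
key now (plate mm) [103.3  -2.1   2.6] F plate [-7.2  0.1 -0.8] tq [0.02 1.71 0.  ] w 0.0361
```

Call:
move_arm:
  increments:
    - [[0,-0.04,0,0,0,0,0],[0,-0.08,0,0,0,0,0],[0,-0.12,0,0,0,0,0],[0,-0.16,0,0,0,0,0],[0,-0.2,0,0,0,0,0],[0,-0.22,0,0,0,0,0],[0,-0.22,0,0,0,0,0]]

```text
time: 9.48
tool_pos: [0.4701, 0.1146, 0.3024]
ee_rot: [-3.141, 0.442, 3.026]
wrist_force: [-3.6, -0.6, -5.7]
width: 0.0358
```

```bash
python3 goal.py 135 2 -2;python3 - <<'E'
from h import *
im,d,p=snap("side",9); crop(im,190,200,420,390,3.4,"sc9"); snap("wrist",9); snap("top",9)
E
python3 goal.py 135 2 -2
```

```text
t 9.48 goal [0.4786 0.1137 0.3052] shift fs [-0.089  0.001  0.011] turn fs [-0.0006  0.0038 -0.0002]
key now (plate mm) [126.1  -2.1   3.1] F plate [-5.6 -1.  -3.6] tq [-0.    1.33 -0.01] w 0.0358
t 9.63 goal [0.4786 0.1137 0.3052] shift fs [-0.091  0.001  0.011] turn fs [-0.0005  0.0042 -0.0002]
key now (plate mm) [125.9  -2.1   3.1] F plate [-4.7 -0.4 -4.4] tq [-0.06  1.19 -0.05] w 0.0357
```

View pics/sc9.png

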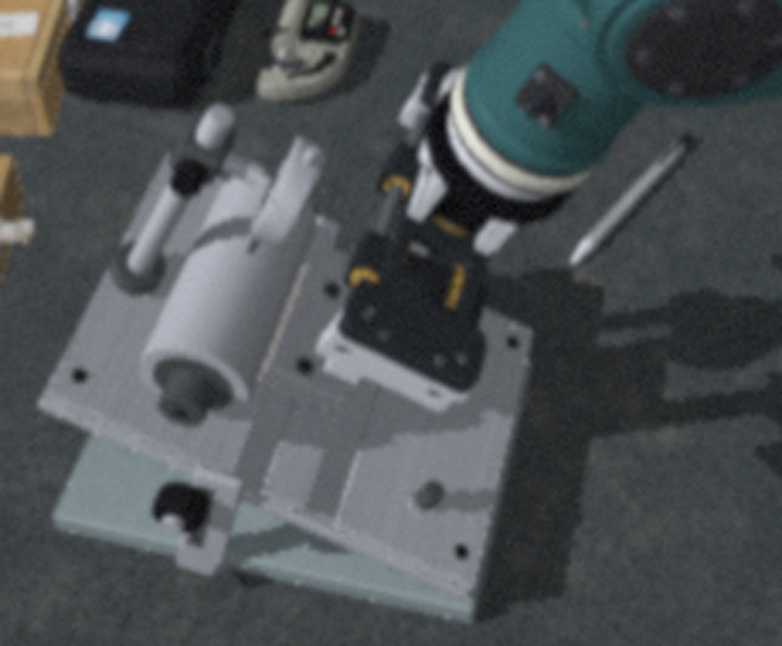

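View pics/wrist9.png

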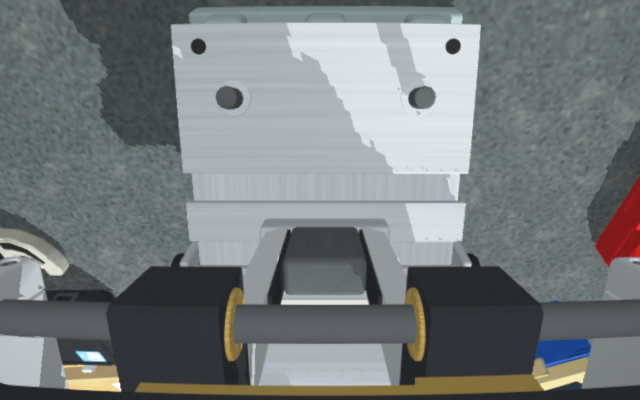

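```bash
python3 - <<'E'
from goal import *
im,d,p=load("wrist",9); F=frame()
g=cv2.cvtColor(im,cv2.COLOR_BGR2GRAY).astype(float)
for c in (205,225,405,455): 
    col=g[15:262,c-3:c+4].mean(1); dd=np.diff(col); k=np.argsort(-abs(dd))[:9]; print(c,sorted([(int(i)+15,int(dd[i])) for i in k]))
for zz in (0,):
  for uv in [(230,173),(230,202),(230,241),(430,173),(430,202),(430,241)]:
    W=onplane(p,[uv],PO+F[:,2]*zz,F[:,2])[0]; print(uv,((W-PO)@F*1000).round(2))
X=cloud(p,d); L=(X-PO)@F*1000
for (u,v) in [(230,150),(230,222),(420,222),(420,150),(325,120)]: print(u,v,L[v,u].round(1))
# edges from depth: per column plate points
for c in (215,225,440,450):
    z=L[:,c]; on=[(r,L[r,c,0].round(1)) for r in range(30,262) if (abs(L[r,c,2])<2)!=(abs(L[r-1,c,2])<2)]; print(c,on)
# bar base top in tool frame
R=Ro.from_euler("xyz",[-3.141,.442,3.026]).as_matrix()
E
python3 - <<'E'
from h import *
im,d,p=load("wrist",9); crop(im,170,130,480,310,2.5,"w9c")
E
```

```text
205 [(23, 17), (39, -11), (40, -16), (41, -12), (51, 12), (52, 24), (199, -16), (200, -18), (202, 18)]
225 [(23, 15), (85, -37), (86, -34), (107, 28), (108, 45), (109, 18), (199, -18), (200, -19), (202, 18)]
405 [(21, 21), (22, 54), (23, 30), (94, 15), (173, -36), (199, -18), (200, -20), (202, 30), (203, 17)]
455 [(37, -34), (38, -72), (39, -42), (51, 26), (52, 47), (53, 60), (202, 45), (240, -28), (241, -27)]
(230, 173) [ 81.1  -57.66  -0.  ]
(230, 202) [ 98.79 -58.79  -0.  ]
(230, 241) [123.78 -60.45  -0.  ]
(430, 173) [81.11 60.38 -0.  ]
(430, 202) [98.81 61.63  0.  ]
(430, 241) [123.82  63.48  -0.  ]
230 150 [ 67.6 -56.9  -0.2]
230 222 [111.7 -59.8  -0.8]
420 222 [nan nan nan]
420 150 [67.7 53.9 -1.4]
325 120 [50.6 -1.6 -0.1]
215 [(99, np.float64(nan)), (100, np.float64(39.2)), (106, np.float64(42.5)), (107, np.float64(43.1)), (174, np.float64(83.9)), (202, np.float64(99.2)), (212, np.float64(105.7)), (213, np.float64(105.5)), (215, np.float64(107.6)), (216, np.float64(107.8)), (241, np.float64(128.5))]
225 [(86, np.float64(32.5)), (109, np.float64(44.3)), (154, np.float64(70.1)), (155, np.float64(70.4)), (174, np.float64(83.7)), (201, np.float64(98.6)), (241, np.float64(128.2))]
440 [(38, np.float64(5.8)), (39, np.float64(6.5)), (91, np.float64(34.2)), (92, np.float64(34.8)), (174, np.float64(83.7)), (201, np.float64(98.7)), (241, np.float64(128.4))]
450 [(103, np.float64(nan)), (104, np.float64(41.4)), (110, np.float64(44.7)), (111, np.float64(45.3)), (174, np.float64(83.9)), (202, np.float64(98.8)), (241, np.float64(128.4))]
```

View pics/w9c.png

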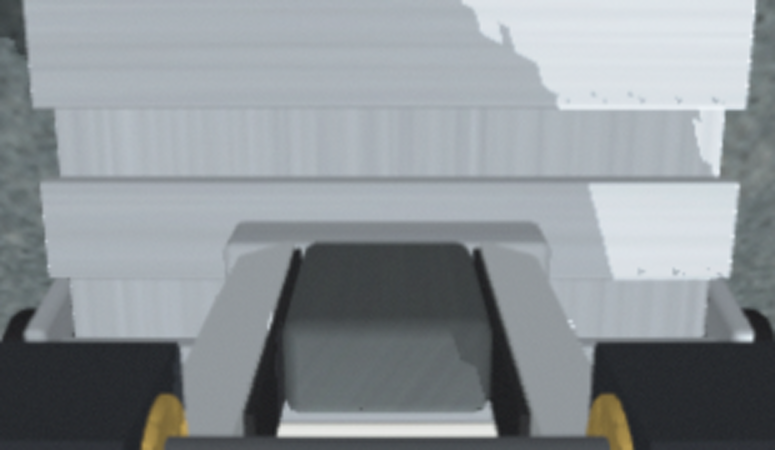

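```bash
python3 - <<'E'
from goal import *
F=frame()
for i,key in ((9,np.array([125.9,-2.1,3.1])),):
    im,d,p=load("wrist",i); X=cloud(p,d); L=(X-PO)@F*1000-key
    g=cv2.cvtColor(im,cv2.COLOR_BGR2GRAY).astype(float)
    for c in (290,325,360): col=g[205:240,c-3:c+4].mean(1); dd=np.diff(col); print(c,[(int(k)+205,int(dd[k])) for k in np.argsort(-abs(dd))[:5]])
    m=(np.abs(L[...,2]-25)<3)&(abs(L[...,1])<45)&(abs(L[...,0])<45); q=L[m]; print("base top z",np.median(q[:,2]),"x range",np.percentile(q[:,0],[0,1,99,100]),"y",np.percentile(q[:,1],[0,1,50,99,100]))
    A=np.linalg.lstsq(np.c_[q[:,:2],np.ones(len(q))],q[:,2],rcond=None)[0]; print("tilt fit",A)
    for v in (218,219,220,221,222):
        W=onplane(p,[(325,v)],PO+F@((key+[0,0,25])/1000),F[:,2])[0]; print(v,((W-PO)@F*1000-key).round(2))
    # rows where the base-top cloud spans
    vv,uu=np.nonzero(m); print("rows",vv.min(),vv.max())
    # grip top
    m=(np.abs(L[...,2]-67)<3)&(abs(L[...,1])<25); q=L[m]; print("grip top z",np.median(q[:,2]),"x",np.percentile(q[:,0],[1,99]))
    for v in (262,270): print(L[v,325])
# same for grasp picture 4 (tool vertical): 
im,d,p=load("wrist",4); X=cloud(p,d); R=Ro.from_euler("xyz",[3.14070387,-.000272,2.875433]).as_matrix(); t=np.array([.41790976,-.20754314,.22664039])
T=(X-t)@R*1000; L=np.stack([-T[...,0]-13,T[...,1],226.6-T[...,2]],-1)
m=(np.abs(L[...,2]-25)<3)&(abs(L[...,1])<45)&(abs(L[...,0])<45); q=L[m]; print("pic4 base top z",np.median(q[:,2]),"x",np.percentile(q[:,0],[0,1,99,100]),"tilt",np.linalg.lstsq(np.c_[q[:,:2],np.ones(len(q))],q[:,2],rcond=None)[0])
m=(np.abs(L[...,2]-67)<3)&(abs(L[...,1])<15); q=L[m]; print("grip top z",np.median(q[:,2]),"x",np.percentile(q[:,0],[1,99]))
E
```

```text
290 [(229, -31), (228, -30), (218, -20), (217, -16), (230, -16)]
325 [(226, -30), (218, -20), (227, -20), (217, -17), (225, -15)]
360 [(229, -28), (228, -24), (218, -20), (217, -16), (230, -15)]
base top z 24.542405952086902 x range [-22.42495132 -21.33771927  25.19267522  25.77934763] y [-34.84869112 -34.10681702   0.45450063  34.3492287   35.13853851]
tilt fit [ 6.04471125e-03 -2.20506948e-04  2.45009468e+01]
218 [-25.85   0.46  25.  ]
219 [-25.3    0.46  25.  ]
220 [-24.75   0.46  25.  ]
221 [-24.2    0.46  25.  ]
222 [-23.65   0.46  25.  ]
rows 225 304
grip top z 66.41296142363356 x [-22.58766691  -4.28426809]
[-19.14564568   0.4131278   65.60053033]
[-16.05544209   0.41223757  66.82145126]
pic4 base top z 24.11834864699395 x [-23.37971797 -22.36651925  24.0133902   24.3631394 ] tilt [-4.91311146e-03  9.28269548e-04  2.42194174e+01]
grip top z 66.15066366960502 x [-21.78582142  -5.17639826]
```

Call:
move_arm:
  increments:
    - [[0,-0.03,0,0,0,0.002,0],[0,-0.06,0,0,0,0.004,0],[0,-0.09,0,0,0,0.004,0],[0,-0.09,0,0,0,0.004,0],[0,-0.09,0,0,0,0.004,0]]

```text
time: 10.05
tool_pos: [0.4779, 0.1138, 0.3063]
ee_rot: [-3.141, 0.436, 3.026]
wrist_force: [-2.5, 0.3, -6.0]
width: 0.036
```

```bash
cat > chk.py <<'E'
from goal import *
i=int(sys.argv[1]); F=frame()
delta(.135,-.007,-.002)
im,d,p=snap("wrist",i); X=cloud(p,d); L=(X-PO)@F*1000
from bench import robot
g=cv2.cvtColor(im,cv2.COLOR_BGR2GRAY).astype(float)
# base top in wrist frame
key=F.T@(robot.get_obs()["tool_pos"]-PO)*1000-[-13,0,226.6]
D=L-key; m=(np.abs(D[...,2]-25)<4)&(abs(D[...,1])<45)&(abs(D[...,0])<45); q=L[m]
print("base x %.1f..%.1f z %.2f tilt %s"%(q[:,0].min(),q[:,0].max(),np.median(q[:,2]),np.linalg.lstsq(np.c_[q[:,:2],np.ones(len(q))],q[:,2],rcond=None)[0].round(4)), "key(wrist) %.1f"%((q[:,0].min()+q[:,0].max())/2-2))
m=(np.abs(L[...,2]+.5)<2.5); lo=[]
for c in list(range(200,238,3))+list(range(412,450,3)):
    on=[r for r in range(30,300) if m[r,c] and not m[r+1:r+5,c].any()]
    W=onplane(p,[(c,r+.5) for r in on],PO,F[:,2]) if on else []
    lo+= [((w-PO)@F*1000)[0] for w in W]
lo=np.array(lo); print("lower lips:",[round(float(np.median(lo[(lo>a)&(lo<a+10)])),1) for a in (76,119) if ((lo>a)&(lo<a+10)).any()])
E
python3 chk.py 10
```

```text
t 10.05 goal [0.4824 0.1133 0.2971] shift fs [-0.002  0.     0.103] turn fs [-0.0004  0.     -0.0002]
key now (plate mm) [134.8  -2.    3.3] F plate [-4.8  0.  -4.3] tq [ 0.02  1.3  -0.03] w 0.036
base x 111.1..159.1 z 27.68 tilt [2.40000e-03 1.40000e-03 2.74004e+01] key(wrist) 133.1
lower lips: [81.2, 123.8]
```

Call:
move_arm:
  increments:
    - [[0,0,0,0.02,0,0,0],[0,0,0,0.04,0,0,0],[0,0,0,0.06,0,0,0],[0,0,0,0.06,0,0,0],[0,0,0,0.06,0,0,0]]

```text
time: 10.52
tool_pos: [0.4803, 0.1135, 0.3001]
ee_rot: [-3.141, 0.435, 3.026]
wrist_force: [-4.2, 0.8, -6.4]
width: 0.0358
```

```bash
python3 chk.py 11
```

```text
t 10.52 goal [0.4824 0.1133 0.2971] shift fs [-0.006  0.     0.037] turn fs [-0.0005 -0.0009 -0.0002]
key now (plate mm) [134.4  -2.   -3.3] F plate [-6.6  0.3 -4. ] tq [ 0.07  1.53 -0.  ] w 0.0358
base x 110.4..158.6 z 21.07 tilt [-6.30000e-03 -2.00000e-04  2.20428e+01] key(wrist) 132.5
lower lips: [81.2, 123.9]
```

Call:
move_arm:
  increments:
    - [[0,0,0,0.015,0,0,0],[0,0,0,0.03,0,0,0],[0,0,0,0.042,0,0,0],[0,0,0,0.042,0,0,0],[0,0,0,0.042,0,0,0]]

```text
time: 10.98
tool_pos: [0.4821, 0.1133, 0.297]
ee_rot: [-3.141, 0.436, 3.026]
wrist_force: [-6.4, -0.4, -5.3]
width: 0.0358
```

```bash
python3 chk.py 12
```

```text
t 10.98 goal [0.4824 0.1133 0.2971] shift fs [-0.003  0.001  0.001] turn fs [-0.0004 -0.0003 -0.0002]
key now (plate mm) [134.7  -2.1  -6.9] F plate [-8.  -1.1 -2.1] tq [-0.    1.62 -0.04] w 0.0358
base x 110.8..159.0 z 17.51 tilt [ 1.00000e-03 -2.00000e-04  1.73997e+01] key(wrist) 132.9
lower lips: [81.2, 123.8]
```

Call:
move_arm:
  increments:
    - [[0,0,0,0.01,0,0,0],[0,0,0,0.02,0,0,0],[0,0.01,0,0.02,0,0,0],[0,0.02,0,0.02,0,0,0],[0,0.02,0,0.02,0,0,0]]

```text
time: 11.45
tool_pos: [0.4814, 0.1133, 0.2966]
ee_rot: [-3.141, 0.44, 3.026]
wrist_force: [-8.6, -0.9, 1.3]
width: 0.036
```

```bash
python3 chk.py 13; python3 - <<'E'
from h import *
im,d,p=snap("side",13); crop(im,190,200,420,390,3.4,"sc13")
E
```

```text
t 11.45 goal [0.4824 0.1133 0.2971] shift fs [-0.011  0.001 -0.   ] turn fs [-0.0003  0.0021 -0.0003]
key now (plate mm) [133.9  -2.1  -7. ] F plate [-7.1 -1.9  4.7] tq [-0.16  1.84 -0.01] w 0.036
base x 110.7..158.7 z 17.52 tilt [ 2.40000e-03 -2.10000e-03  1.72224e+01] key(wrist) 132.7
lower lips: [81.2, 123.8]
```

View pics/sc13.png

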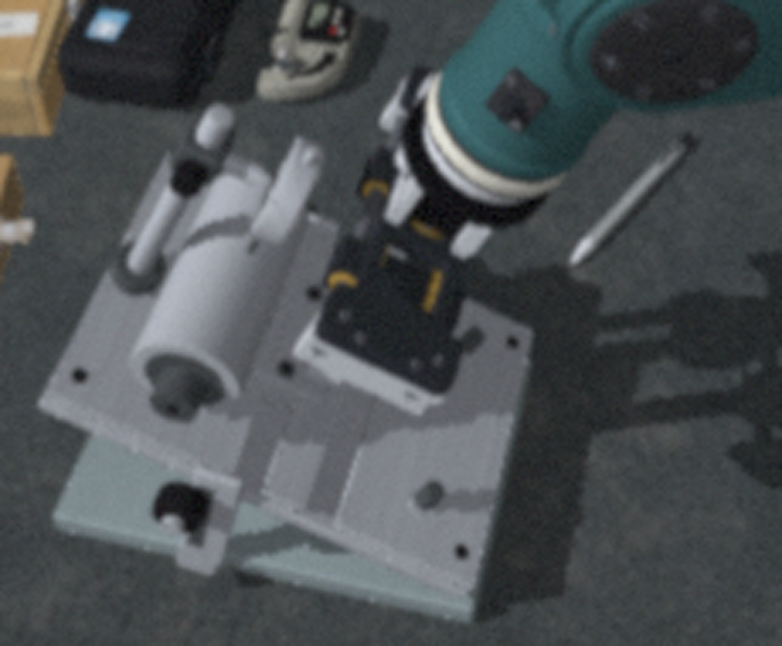

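View pics/wrist13.png

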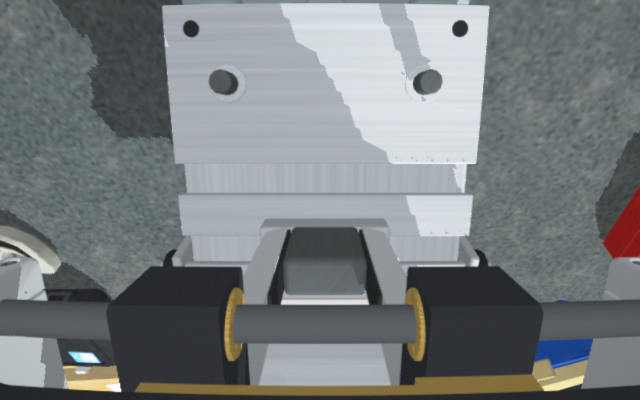

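Call:
move_arm:
  increments:
    - [[0,0.01,0,0,0,0,0],[0,0.02,0,0,0,0,0],[0,0.03,0,0,0,0,0],[0,0.03,0,0,0,0,0],[0,0.03,0,0,0,0,0]]

```text
time: 11.97
tool_pos: [0.48, 0.1135, 0.296]
ee_rot: [3.141, 0.444, 3.026]
wrist_force: [-0.5, -3.3, 3.7]
width: 0.0358
```

```bash
python3 chk.py 14
```

```text
t 11.97 goal [0.4824 0.1133 0.2971] shift fs [-0.027  0.001  0.   ] turn fs [ 0.      0.0052 -0.0004]
key now (plate mm) [132.3  -2.1  -7. ] F plate [ 1.5 -3.3  3.4] tq [-0.46 -0.04 -0.03] w 0.0358
base x 109.9..158.5 z 17.70 tilt [ 7.70000e-03 -1.20000e-03  1.66085e+01] key(wrist) 132.2
lower lips: [81.2, 123.9]
```

Call:
move_arm:
  increments:
    - [[0,-0.01,0,0,0,0.003,0],[0,-0.02,0,0,0,0.005,0],[0,-0.02,0,0,0,0.005,0],[0,-0.02,0,0,0,0.005,0]]

```text
time: 12.35
tool_pos: [0.4814, 0.1134, 0.2966]
ee_rot: [3.141, 0.435, 3.026]
wrist_force: [-1.2, -2.1, 7.7]
width: 0.0362
```

```bash
python3 chk.py 15
```

```text
t 12.35 goal [0.4824 0.1133 0.2971] shift fs [-0.011 -0.    -0.   ] turn fs [ 0.0001 -0.0011 -0.0004]
key now (plate mm) [133.9  -2.   -7. ] F plate [ 2.4 -2.2  7.4] tq [-0.43 -0.2  -0.08] w 0.0362
base x 109.9..157.8 z 17.40 tilt [ 2.3000e-03 -5.0000e-04  1.7084e+01] key(wrist) 131.8
lower lips: [81.3, 123.9]
```

Call:
move_arm:
  increments:
    - [[0.7,0,0,-0.01,0,0,0],[0.7,0,0,-0.01,0,0,0],[0.7,0,0,-0.01,0,0,0],[0.7,0,0,-0.01,0,0,0],[0.7,0,0,-0.01,0,0,0],[0.7,0,0,-0.01,0,0,0]]

```text
time: 12.9
tool_pos: [0.4798, 0.1136, 0.2944]
ee_rot: [-3.141, 0.427, 3.026]
wrist_force: [-0.4, 0.6, -0.5]
width: 0.0653
```

```bash
python3 chk.py 16; python3 - <<'E'
from h import *
im,d,p=snap("side",16); crop(im,190,200,420,390,3.4,"sc16")
E
```

```text
t 12.9 goal [0.4824 0.1133 0.2971] shift fs [-0.035 -0.    -0.014] turn fs [-0.0004 -0.0057 -0.0002]
key now (plate mm) [131.5  -2.   -8.3] F plate [-0.6  0.6 -0.2] tq [-0.    0.2  -0.05] w 0.0653
base x 106.1..154.0 z 17.68 tilt [1.73000e-02 2.00000e-04 1.53865e+01] key(wrist) 128.0
lower lips: [81.1, 123.8]
```

View pics/sc16.png

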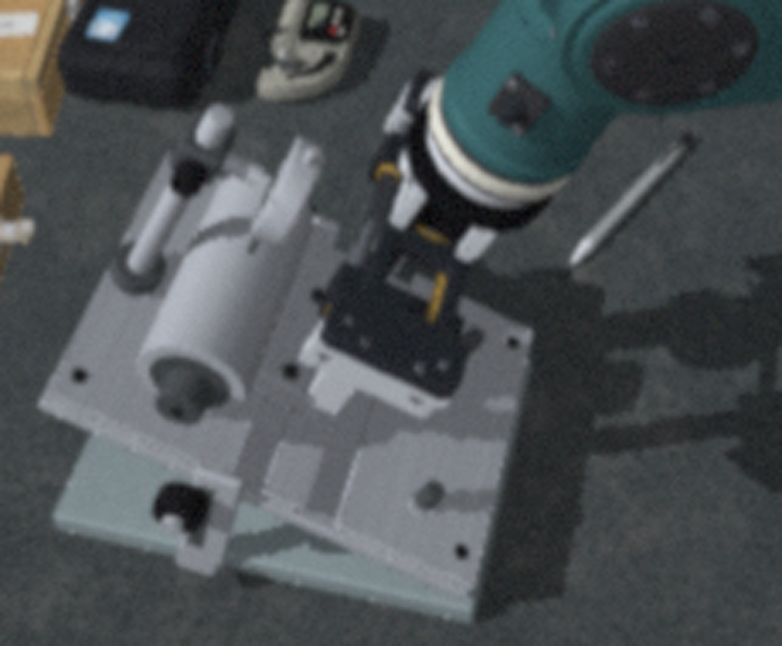

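View pics/wrist16.png

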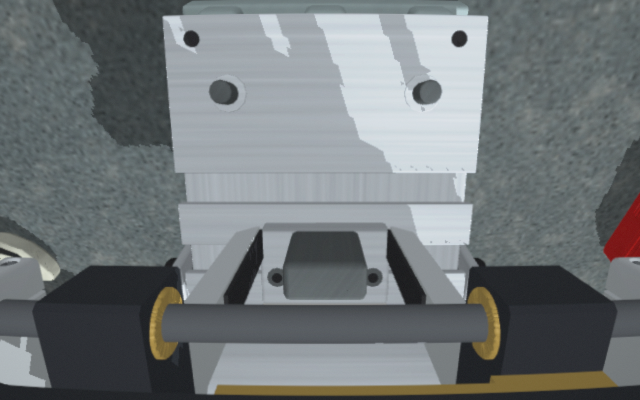

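```bash
python3 - <<'E'
from goal import *
F=frame()
for i in (12,15,16):
    im,d,p=load("wrist",i); L=(cloud(p,d)-PO)@F*1000
    print(i); 
    for c in (270,380) if i==16 else (325,):
        print(c,[(r,L[r,c,0].round(1),L[r,c,2].round(1)) for r in list(range(216,304,4))])
    o=-p["R"].T@p["t"]; print("cam",((o-PO)@F*1000).round(1))
im,d,p=load("wrist",16); crop(im,170,180,480,310,2.5,"w16c")
for n in("side",):
    for i in (13,16):
        im,d,p=load(n,i); L=(cloud(p,d)-PO)@F*1000
        m=(L[...,2]>2)&(L[...,2]<70)&(L[...,0]>100)&(L[...,0]<230)&(abs(L[...,1])<80)
        # roller surface points: fit circle axis in xz for y in -50..50
        k=m&(abs(L[...,1]-20)<35)&(L[...,2]>25)&(L[...,2]<64)&(L[...,0]>155); q=L[k][:,[0,2]]
        from scipy.optimize import least_squares
        s=least_squares(lambda c:np.hypot(q[:,0]-c[0],q[:,1]-c[1])-30,[188,30],loss="soft_l1"); print(i,len(q),s.x)
E
```

```text
12
325 [(216, np.float64(111.8), np.float64(-0.2)), (220, np.float64(112.5), np.float64(5.4)), (224, np.float64(112.1), np.float64(14.1)), (228, np.float64(112.2), np.float64(20.6)), (232, np.float64(112.2), np.float64(26.8)), (236, np.float64(112.6), np.float64(31.7)), (240, np.float64(112.3), np.float64(38.1)), (244, np.float64(112.0), np.float64(44.0)), (248, np.float64(112.5), np.float64(47.8)), (252, np.float64(112.3), np.float64(52.9)), (256, np.float64(112.3), np.float64(57.4)), (260, np.float64(113.7), np.float64(58.3)), (264, np.float64(115.1), np.float64(59.3)), (268, np.float64(116.8), np.float64(59.6)), (272, np.float64(118.7), np.float64(59.3)), (276, np.float64(120.5), np.float64(59.4)), (280, np.float64(122.1), np.float64(59.9)), (284, np.float64(124.2), np.float64(59.5)), (288, np.float64(125.8), np.float64(60.1)), (292, np.float64(127.7), np.float64(60.1)), (296, np.float64(153.2), np.float64(17.6)), (300, np.float64(155.5), np.float64(18.0))]
cam [ 52.2  -1.8 199.4]
15
325 [(216, np.float64(110.9), np.float64(-0.7)), (220, np.float64(111.6), np.float64(5.0)), (224, 
[... 2238 characters left out ...]
oat64(119.5), np.float64(16.4)), (252, np.float64(121.6), np.float64(17.1)), (256, np.float64(123.6), np.float64(17.7)), (260, np.float64(126.0), np.float64(17.6)), (264, np.float64(128.4), np.float64(17.5)), (268, np.float64(130.8), np.float64(17.3)), (272, np.float64(132.2), np.float64(19.2)), (276, np.float64(134.5), np.float64(19.4)), (280, np.float64(137.0), np.float64(19.1)), (284, np.float64(140.3), np.float64(17.3)), (288, np.float64(142.4), np.float64(18.0)), (292, np.float64(145.0), np.float64(17.6)), (296, np.float64(147.7), np.float64(17.1)), (300, np.float64(149.7), np.float64(18.0))]
cam [ 48.9  -1.7 198.6]
13 1086 [187.72989722  29.71157766]
16 1097 [184.74369891  29.70324964]
```

View pics/w16c.png

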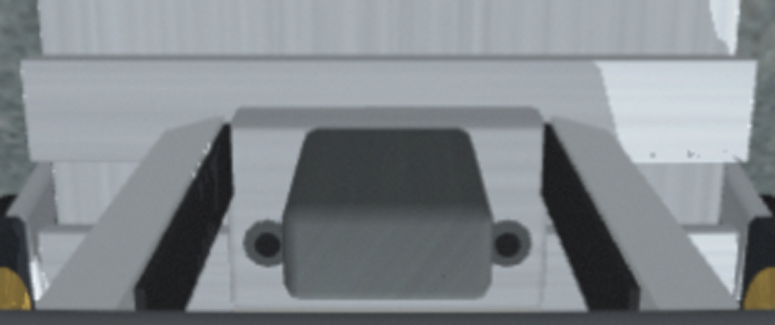

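Call:
move_arm:
  increments:
    - [[0.7,0,0,-0.1,0,0,0],[0.7,0,0,-0.25,0,0,0],[0.7,0.05,0,-0.45,0,0,0],[0.7,0.15,0,-0.65,0,0,0],[0.7,0.3,0,-0.85,0,0,0],[0.7,0.5,0,-1,0,0,0],[0.7,0.8,0,-1,0,0,0],[0.7,0.8,0,-1,0,0,0]]

```text
time: 13.67
tool_pos: [0.3625, 0.127, 0.3509]
ee_rot: [-3.141, 0.424, 3.028]
wrist_force: [-0.0, -0.0, -0.6]
width: 0.0661
```

Call:
move_arm:
  increments:
    - [[0.7,0.2,0,0,0,0,0],[0.7,0.5,0,0,0,0,0],[0.7,0.5,0,0,0,0,0],[0.7,0.5,0,0,0,0,0]]

```text
time: 14.0
tool_pos: [0.3205, 0.1321, 0.3316]
ee_rot: [-3.141, 0.429, 3.027]
wrist_force: [-0.4, 0.8, 0.9]
width: 0.0658
```

```bash
cat > fin.py <<'E'
from goal import *
from scipy.optimize import least_squares
i=int(sys.argv[1]); F=frame()
im,d,p=snap("side",i); crop(im,190,200,420,390,3.4,f"sc{i}"); w,_,_=snap("wrist",i); t,_,_=snap("top",i); crop(t,160,110,380,290,3.6,f"tc{i}")
L=(cloud(p,d)-PO)@F*1000
k=(abs(L[...,1]-20)<35)&(L[...,2]>25)&(L[...,2]<64)&(L[...,0]>155)&(L[...,0]<225); q=L[k][:,[0,2]]
print(least_squares(lambda c:np.hypot(q[:,0]-c[0],q[:,1]-c[1])-30,[188,30],loss="soft_l1").x)
k=(abs(L[...,1]+2)<40)&(abs(L[...,2]-18)<2.5)&(L[...,0]>100)&(L[...,0]<156); q=L[k]; print("base top",k.sum(),np.median(q[:,2]),q[:,0].min(),q[:,0].max(),np.linalg.lstsq(np.c_[q[:,:2],np.ones(len(q))],q[:,2],rcond=None)[0].round(4))
from bench import robot; o=robot.get_obs(); print(o["time"],o["tool_pos"],o["wrist_force"])
E
python3 fin.py 20
```

```text
[184.72120698  29.70675287]
base top 504 17.99816660357135 109.93759357021705 152.7202822466291 [ 4.500e-03 -7.000e-04  1.742e+01]
14.15 [0.32206548 0.13203806 0.33315333] [0.06662456 0.3203469  0.79144234]
```

View pics/sc20.png

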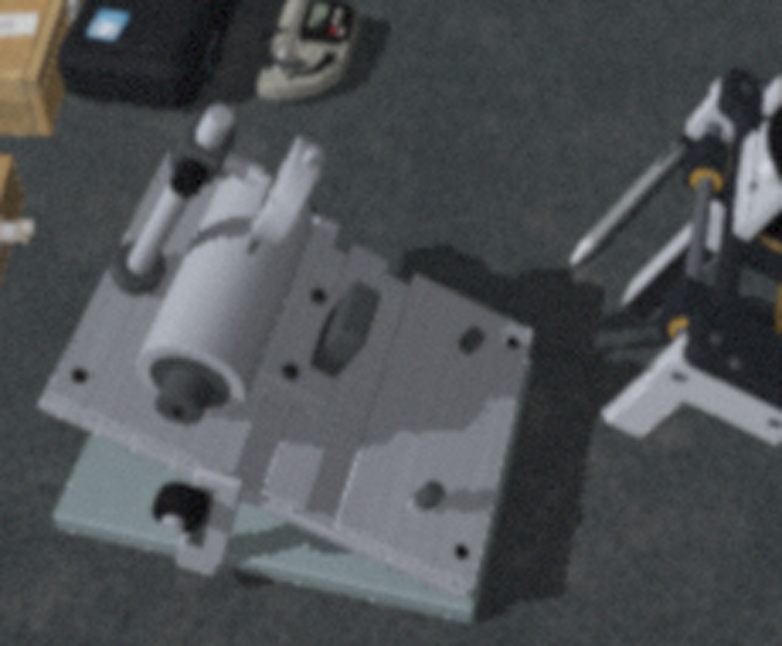

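View pics/wrist20.png

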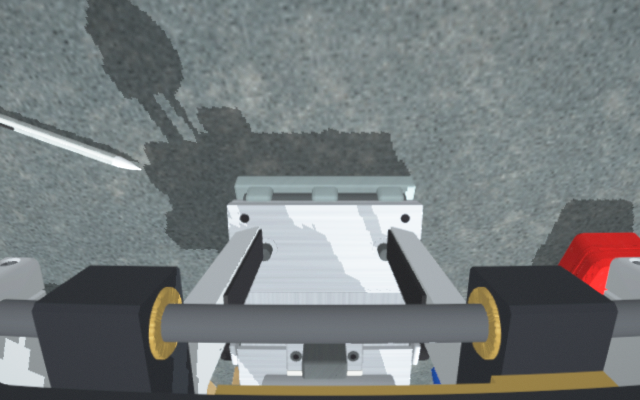

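View pics/tc20.png

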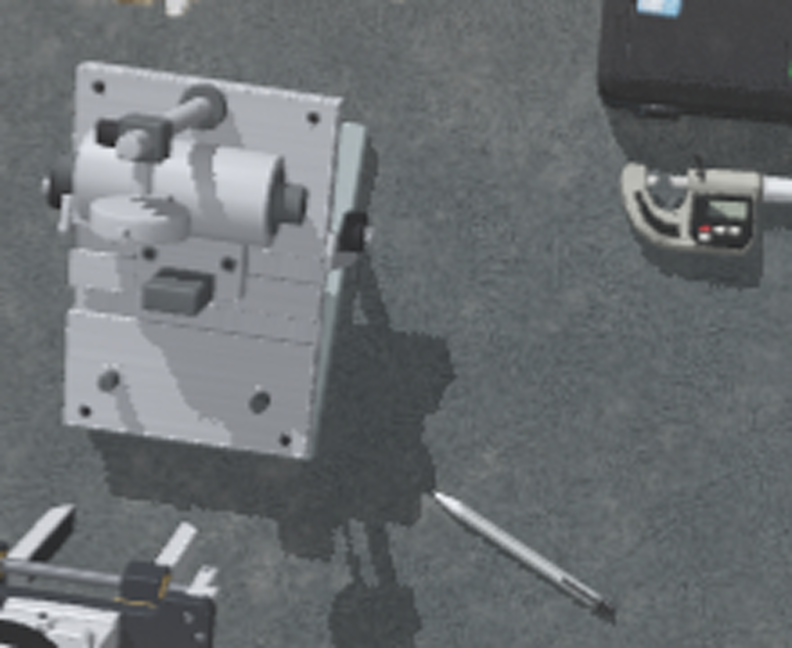

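```bash
python3 -c "
from bench import robot
print(robot.close_job())"
```

```text
the job is handed in; nothing more can be done
None
```

The roller is at its measuring place under the dial indicator, chocked by the stop bar with the bar's key home in the upper slot. I handed the job in at about 14 s.

I gripped the bar by its upright grip and set it down between the stop pins. It pushed the roller up the slope with 5 to 11 N, its key clear of the lower slot. I lowered the key into the upper slot and pressed it down until it seated. Then I eased the bar back towards the lower lip, let go, and drew back square to the plate.

**Last checks**
- **Bar:** it lies flat on the plate. The base top measures 18.0 mm above the surface, which is what a fully home key gives.
- **Roller:** it did not move between release and hand-in (184.7 mm in both pictures).
- **Surroundings:** the indicator, pen and micrometer look unmoved in the last pictures. I did not look again at the V-blocks or the square, but the arm never went near them during the job.

**Disagreements**
- **Settling on release:** the wrist force suggested the lip already carried the bar. When I let go, the bar still settled about 1.5 mm down the slope against the lip, within the 3 mm play. The side camera shows the roller about 3 mm lower than in a picture taken just before that easing back.
- **Roller position:** it reads about 3 mm below the nominal 188 mm. About 1.5 mm of that is the play in the slot, and the rest fits a side-camera offset of about 2 mm seen on the plate edge.

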